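Reverse the strap-end template on its pivot pin and wedge it tight

TASK

Reverse the wooden double-ended strap template on the jig: lift it off the pivot pin, lay it flat on the dark cutting mat and let go of it, then take it up again and refit it flat on the pin the other way round, so that its pointed end sticks out of the jig and its round end lies along the fence. Then slide the loose tapered wooden wedge, nose first, into the gap between the template and the slanted cleat and drive it in until it is tight and holds the template against the fence. Leave the other things on the bench where they are.

Things in the scene. Friction and masses are not known exactly. Their poses are not given: they have to be found in the camera images.
- jig: fixed strap jig. Origin on the bench under the pivot pin; z up; x runs along the template, whose working end sticks out freely at -x; fence on the +y side, cleat on the -y side. Grey base plate 24 mm thick, x -40 to +175 mm, y -63 to +42 mm. Steel pin: 10 mm diameter, coned top, 38 mm above the plate.
- fence (a point): middle of the straight steel fence's inner face, at plate height (jig x = 42, y = 20, z = 24 mm). The fence runs from jig x -30 to +115 mm, 28 mm above the plate, top edge bevelled. The template lies within about 2 mm of it: no room for a finger there, so grasp the template on the part that sticks out.
- cleat (a point): inner face of the slanted steel cleat, at its wide end and plate height (jig x 95, y -32.5, z 24 mm). The cleat runs to jig x 50, y -25.75 mm, 28 mm high. The wedge goes in here on the plate, towards jig -x, straight side along the template. It is tight with its nose at jig x 45 to 55 mm, having pushed the template up to 4 mm across to the fence; then it stops solid (10 to 15 N is plenty).
- template_mid (a point): centre (half-way up) of the loose wooden template: bar 220 x 36 x 26 mm, about 0.15 kg, x towards its pointed end, z up, round at the -x end. A vertical 15 mm hole through the middle has 2.5 mm play all round the pin. It starts on the pin, on the plate, round end out of the jig; there (beyond 40 mm from the pin) it can be grasped across its 36 mm width, with no plate beneath.
- template_point (a point): tip of the template's pointed end, half-way up, 110 mm from template_mid along +x
- wedge_head (a point): centre (half-way up) of the head of the loose dark wooden wedge, 120 mm long, 30 mm high, 0.05 kg, lying on the bench; z up, x from nose to butt. Head 40 mm long, 21 mm thick (grasp across y), its butt rounded, ending at x = +20 mm. The other 80 mm taper to a 9 mm nose at x = -100 mm. The +y side is straight all along (y = 10.5 mm); the -y side slants, at the cleat's angle.
- wedge_nose (a point): middle of the wedge's nose end face, half-way up (100 mm from wedge_head along -x, 6 mm towards +y)
- mat: fixed dark rubber cutting mat, 280 mm (x) x 180 mm (y), 3 mm thick; origin at the centre of its underside
- spacer: straight dark wood spacer block 90 x 22 x 25 mm (not the wedge), a bystander; origin at the middle of its underside
- tin: low metal tin, 66 mm across, 45 mm high, a bystander; origin at the middle of its underside
- glue: white bottle 54 mm across, 150 mm high, red cap, a bystander; origin at the middle of its underside
- dye: amber glass jar 60 mm across, 80 mm high, a bystander; origin at the middle of its underside
- mallet: mallet lying down, white head 64 mm across and 90 mm long, wooden handle, 252 mm long in all, a bystander; origin at the middle of its underside
- awl: hand tool lying down, about 200 mm long, a bystander; origin at the middle of its underside
- rivets: open grey box 110 x 90 x 50 mm, a bystander; origin at the middle of its underside
Mind the look-alikes: they are no part of the job. What is shaped like the jig but yellow is not meant.

How it is judged (in metres and radians):
On the way, in this order (a step that is already met when the one before it is completed fails the run):
1. the template is lifted clear off the pivot pin (z of template_mid in the frame of jig above 0.078 m), for 0.1 s.
2. the template lies flat on the mat, let go (x of template_mid in the frame of mat between -0.14 and 0.14 m and y of template_mid in the frame of mat between -0.09 and 0.09 m and height (world z) of template_mid below 0.021 m and angle between template_mid's own z axis and vertical below 0.06 rad and contact force between the fingers and template below 0.1 N), for 0.1 s.
3. the template is back on the pin, flat, its pointed end sticking out of the jig (horizontal distance between template_mid and jig below 0.005 m and z of template_mid in the frame of jig between 0.033 and 0.0395 m and angle between template_mid's own z axis and vertical below 0.05 rad and x of template_point in the frame of jig below -0.095 m), for 0.2 s.
At the end, for the whole second after the job is handed in: Template flat on the pin (within 5 mm of its axis, 3 mm in height), pointed end out, along the fence (0.025 rad) and moved to it (jig y over 1 mm); wedge on the plate between template and cleat, along the template (0.06 rad), nose under 57 mm from the pin along x (tight: 45 to 55) (all of step 3 and x of wedge_nose in the frame of jig between 0.03 and 0.057 m and y of template_mid in the frame of jig above 0.001 m and z of wedge_nose in the frame of jig between 0.035 and 0.043 m and angle between the x axis of wedge_head and the x axis of jig, either way round below 0.06 rad and angle between wedge_head's own z axis and vertical below 0.06 rad and y of wedge_nose in the frame of jig between -0.032 and -0.015 m and angle between the x axis of template_mid and the x axis of jig, either way round below 0.025 rad); the robot touches nothing.
It fails at once if a bystander is disturbed (moved over 30 mm) (distance of any of spacer, tin, glue, dye, mallet, awl, rivets from where it was at the start of the episode above 0.03 m).
It also fails if it takes over 72 s, if anything falls off the work surface, if the arm or the gripper's body presses on something with over 40 N, if the wrist force passes 120 N, or if a joint passes its speed limit or range.

ROBOT

A 7-joint arm with a two-finger parallel gripper is mounted at the origin on the work surface. World frame = base frame: x ahead of the robot, y to its left, z up, the work surface at z = 0. Lengths are in m, angles in degrees, forces in N, time in s.
With the tool pointing down it reaches from about 0.425 to 0.875 m from the base axis. Payload 4.7 kg.
Tool frame: the origin (TCP) lies midway between the tips of the shut fingers; the grasp point (between the pads) lies 19 mm behind it (env.grip_depth is the distance from the TCP to the grasp point, in m); z points along the fingers, y is the line along which they close (so a half turn about z gives the same grasp; the last joint's range is limited). The gripper opens to 87 mm and grips with 3 to 60 N. Pads are 19 mm wide; open, the fingers measure 117 mm over their backs; the gripper's body (75 mm by 190 mm) begins 51 mm behind the grasp point.
Start: joints at [67.959, 18.392, -4.016, 83.108, 1.295, 78.541, -3.26], TCP at [0.252, -0.599, 0.223] pointing down, gripper open.
Joint ranges: [-163.93, 163.93], [-17.29, 119.83], [-79.2, 71.16], [3.27, 140.29], [-89.18, 269.18], [5.43, 117.66], [-154.24, 154.24]. Speed limits (degrees/s): [147.25, 147.25, 180, 180, 180, 180, 180].

INTERFACE

Orientations are given as [roll, pitch, yaw] about the fixed x, y, z axes, in that order (R = Rz(yaw) Ry(pitch) Rx(roll)).
In Python, from cell import get_obs, optics, env, nets gives the robot as it stands.
- The arm moves only by the shell command python3 -m creep 'ROWS' [FORCE]. ROWS is JSON, a list of rows, each an object of numbers: "wx", "wy", "wz": the turn, a rotation vector about the tool's x, y, z in degrees; "tx", "ty", "tz": the shift along the tool's x, y, z in mm; "gripper": the opening, from -1 (shut) to 1 (fully open). A call has 1 to 5 rows; each row is the pose to reach, as a shift and turn from the pose commanded when the call began, along the tool's axes at that moment; what a row does not reach only later rows make up. A row lasts 1/12 s, in which the tool goes at most 41.7 mm and 7.16 degrees, less where a joint would pass 70% of its speed; a pose out of reach is approached as far as the arm can. A call with a gripper value outside its range is refused whole. The fingers move at their own pace and stop on an object; FORCE is the grip in N (left out, the last holds). Time passes only in rows, so rows that repeat a pose let the fingers close. It gives the time, the measured TCP pose, the force, the opening and the grip force at its end, in the units of the state.
- get_obs(): the state, without advancing time (a new reading comes with each control period).
- optics.read_camera(name): name is "scene" or "top" or "wrist"; returns (picture, depth): 400x640x3 uint8, red, green, blue; 400x640 float32, m along the optical axis (not along the pixel's ray), 0 where there is no reading.
- optics.camera_info(name): a dict with "fovy" (degrees; the focal length in pixels is half the picture's height over the tangent of half this angle, whatever the lens; pixels are square), "cx", "cy" (the principal point, pixels), "k1" (the pictures are not rectified: a ray, as slopes to the right and down, at radius r is drawn at 1 + k1 r^2 times it, then the intrinsics apply), "R" (3x3) and "t" (3): a world point X has camera coordinates R X + t; the wrist camera has in their place "tool_from_camera" (4x4, takes a point from camera to tool coordinates, whose origin is the TCP and whose axes are the flange's). Camera axes: x right, y down, z forward; pixel columns grow to the right and rows downward; lengths in m; the calibration is good to about 2 mm. A picture is of the moment at which its call begins: read the wrist's pose just before it. camera_info takes no time and is no camera call.
- env.sign_off(): hands the job in; it is judged then, once.
Trained networks look in the newest picture that a camera, given by its name, has taken for a name from the list of things; names that differ only in an ending like _2 or _b are one class to them, and where a whole thing is asked for, a point or a joint stands for the part that bears it (a point fixed in the world has none). Each returns a list of dicts, best first, with "confidence" (0 to 1); they miss things now and then, are a little off and sometimes report something else, mostly with a low value. They report only what shows in the picture. A call takes as long as a camera call. They do not tell look-alikes from the thing itself.
- nets.look_for(query, camera): "point" ([x, y, z] in m, in world coordinates, good to about 4 mm: the middle of the surface that is visible of it).
- nets.place_of(query, camera): "point" ([x, y, z] in m, in world coordinates, good to about 4 mm: a listed point, or the origin of a listed thing).
The state is a dict: "time_s": time; "qpos": joint angles; "joint_velocities": joint speeds; "effort": joint torques, N m; "tool_pos": TCP position; "tool_rot": TCP orientation; "force": force on the tool from outside, world axes, zero at the start; "wrist_torque": the same for the moment, N m; "grip_width": finger opening in m; "grasp_force": force on a finger pad.
Only numpy, scipy, OpenCV 4.12 (cv2) and the standard library are available. Lean on these libraries where they do the work, as an engineer would, in place of code of your own. Each camera call takes 0.05 s, during which the arm holds its last target. There are 200 camera calls.

## Working session

There is one attempt and no reset: what is moved stays moved. The work goes in short steps, Python scripts to look and compute and a shell command to move; the robot and the scene stay as the last step left them, time stands still between calls to the robot, and variables do not carry over. Pictures are saved under pics/ and viewed, at most 10 in all, crops included, and the job is handed in when it is done.

```bash
mkdir -p pics; cat > h.py <<'E'
import numpy as np, cv2
from scipy.spatial.transform import Rotation as Ro
from cell import get_obs, optics, env, nets
def pose():
    o=get_obs(); return np.array(o["tool_pos"]),Ro.from_euler('xyz',o["tool_rot"],degrees=True).as_matrix()
def world(cam,uv,depth,info=None,P=None):
    i=info or optics.camera_info(cam); f=200/np.tan(np.radians(i["fovy"]/2))
    K=np.array([[f,0,i["cx"]],[0,f,i["cy"]],[0,0,1]])
    p=cv2.undistortPoints(np.float64(uv).reshape(-1,1,2),K,np.array([i["k1"],0,0,0.]))[:,0]
    c=np.c_[p,np.ones(len(p))]*np.asarray(depth).reshape(-1,1)
    if "R" in i: return (c-np.array(i["t"]))@np.array(i["R"])
    T=np.array(i["tool_from_camera"]); p0,R=P; return (c@T[:3,:3].T+T[:3,3])@R.T+p0
def cloud(cam):
    P=pose(); im,d=optics.read_camera(cam)
    v,u=np.mgrid[:400,:640]; X=world(cam,np.c_[u.ravel(),v.ravel()],d.ravel(),P=P).reshape(400,640,3); X[d==0]=np.nan
    return im,d,X
E
python3 - <<'E'
from h import *
o=get_obs(); print({k:np.round(v,3).tolist() for k,v in o.items()},env.grip_depth)
im,d,X=cloud("top"); cv2.imwrite("pics/top.png",im[...,::-1]); np.save("top.npy",X)
for q in ["jig","fence","cleat","template_mid","template_point","wedge_head","wedge_nose","mat","spacer","tin","glue","dye","mallet","awl","rivets"]:
    print(q,[(np.round(r["point"],3).tolist(),round(r["confidence"],2)) for r in nets.place_of(q,"top")[:3]])
im,d,X=cloud("scene"); cv2.imwrite("pics/scene.png",im[...,::-1])
E
```

```text
{'time_s': 0.0, 'qpos': [67.958, 18.438, -4.015, 83.175, 1.295, 78.54, -3.26], 'joint_velocities': [-0.015, 0.037, -0.071, -0.053, 0.071, -0.01, -0.014], 'effort': [-0.0, -49.128, -0.404, -31.253, -0.064, 0.044, 0.0], 'tool_pos': [0.252, -0.599, 0.221], 'tool_rot': [-179.892, 0.006, 22.852], 'force': [0.751, 0.926, 0.304], 'wrist_torque': [-0.078, 0.017, -0.014], 'grasp_force': 0.0, 'grip_width': 0.087} 0.0187
jig [([0.302, 0.233, 0.002], 0.96), ([0.276, 0.534, -0.001], 0.83), ([0.511, 0.12, 0.002], 0.56)]
fence [([0.265, 0.584, 0.024], 0.98), ([0.272, 0.274, 0.026], 0.94), ([0.495, 0.165, 0.023], 0.88)]
cleat [([0.338, 0.618, 0.026], 0.95), ([0.316, 0.336, 0.025], 0.92), ([0.547, 0.214, 0.028], 0.67)]
template_mid []
template_point [([0.52, 0.231, 0.034], 0.91)]
wedge_head [([0.638, -0.128, 0.015], 0.83)]
wedge_nose [([0.658, -0.226, 0.017], 0.77), ([0.517, 0.234, 0.034], 0.54), ([0.494, 0.168, 0.026], 0.48)]
mat [([0.47, -0.305, 0.002], 0.64)]
spacer [([0.703, 0.065, 0.001], 0.61)]
tin [([0.492, 0.167, 0.024], 0.69), ([0.384, -0.096, 0.0], 0.62)]
glue [([0.684, -0.367, 0.004], 0.3)]
dye [([0.698, 0.336, -0.0], 0.66)]
mallet [([0.771, 0.14, -0.013], 0.97), ([0.548, 0.216, 0.029], 0.16)]
awl [([0.737, -0.209, 0.001], 0.9)]
rivets [([0.685, -0.371, 0.005], 0.64)]
```

View pics/top.png

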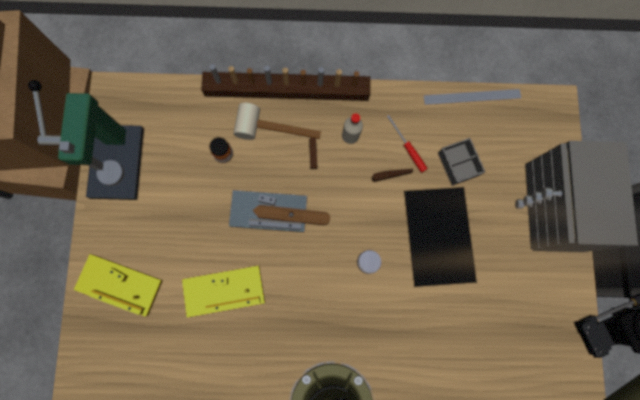

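The top view shows, with image up = world +x and left = +y, the grey jig at px (230–307, 190–232) and the template on it, tip at (257,212) and round end at (328,218). The jig look-alikes are two yellow boards at (118,285) and (223,291); only the grey one carries a template, so it is the one meant. There are two wedge candidates: the dark bar at (392,173), which is tapered, and the one at (313,153), which is straight and so the spacer. I'll confirm both in one enlarged crop.

```bash
python3 - <<'E'
from h import *
im=cv2.imread("pics/top.png"); cv2.imwrite("pics/crop.png",cv2.resize(im[135:245,225:425],None,fx=4,fy=4,interpolation=cv2.INTER_CUBIC))
X=np.load("top.npy")
def fit(m,n):
    p=X[m]; c=p[:,:2].mean(0); w,V=np.linalg.eigh(np.cov(p[:,:2].T)); a=V[:,1]; q=(p[:,:2]-c)@V
    print(n,len(p),c.round(3),"zmed",np.median(p[:,2]).round(3),"yaw",np.degrees(np.arctan2(a[1],a[0])).round(1),"ext",np.ptp(q,axis=0).round(3),"ends",(c+a*q[:,1].min()).round(3),(c+a*q[:,1].max()).round(3))
x,y,z=X[...,0],X[...,1],X[...,2]
hsv=cv2.cvtColor(im,cv2.COLOR_BGR2HSV)
m=(abs(x-.51)<.08)&(y<.075)&(y>-.05)&(z>.04)&(z<.06); fit(m,"template out part")
m=(abs(x-.51)<.08)&(y<.25)&(y>-.05)&(z>.042)&(z<.06)&(hsv[...,1]>80); fit(m,"template")
m=(abs(x-.51)<.09)&(y<.3)&(y>.0)&(z>.018)&(z<.03); fit(m,"plate")
m=(abs(x-.645)<.05)&(y<-.09)&(y>-.25)&(z>.015)&(z<.045); fit(m,"wedge")
E
```

```text
template out part 287 [0.503 0.045] zmed 0.05 yaw 84.4 ext [0.036 0.064] ends [0.5   0.013] [0.506 0.076]
template 923 [0.509 0.117] zmed 0.05 yaw 85.1 ext [0.037 0.214] ends [0.5   0.013] [0.518 0.225]
plate 1523 [0.531 0.207] zmed 0.024 yaw 94.9 ext [0.128 0.281] ends [0.547 0.022] [0.523 0.302]
wedge 359 [ 0.649 -0.181] zmed 0.028 yaw 111.9 ext [0.047 0.152] ends [ 0.678 -0.254] [ 0.621 -0.112]
```

View pics/crop.png

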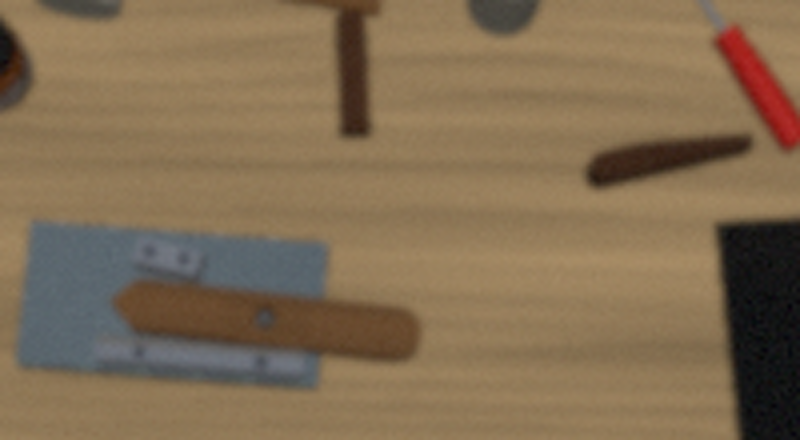

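The crop confirms it: the grey jig carries the template (tip at crop px (115,300), hole at (263,317), round end at (415,335)). The tapered bar is the wedge, with its rounded butt at (597,172) and thin nose at (748,142). The straight bar at (353,75) is the spacer. Next I plan the approach.

```bash
cat > wp.py <<'E'
import sys; from h import *
# args: "x y z yaw" waypoints (m, deg; yaw of tool x, tool down); prints shift/turn per call; start = measured pose
p,R=pose()
if sys.argv[1]=="from": # commanded start given
    v=list(map(float,sys.argv[2].split())); p=np.array(v[:3]); R=Ro.from_euler('xyz',[180,0,v[3]],degrees=True).as_matrix(); a=sys.argv[3:]
else: a=sys.argv[1:]
for s in a:
    v=list(map(float,s.split())); q=np.array(v[:3]); Q=Ro.from_euler('xyz',[180,0,v[3]],degrees=True).as_matrix()
    t=R.T@(q-p)*1000; w=Ro.from_matrix(R.T@Q).as_rotvec(degrees=True)
    print("->",s,"t",t.round(1),"w",w.round(2),"rows",round(max(np.linalg.norm(t)/41.7,np.linalg.norm(w)/7.16),1)); p,R=q,Q
E
python3 wp.py from "0.252 -0.599 0.223 22.85" "0.32 -0.42 0.26 40" "0.40 -0.23 0.28 62" "0.46 -0.05 0.28 82" "0.50 0.08 0.28 85"
python3 -c "
from h import *
print(np.round(optics.camera_info('wrist')['tool_from_camera'],3),optics.camera_info('wrist')['fovy'])"
```

```text
-> 0.32 -0.42 0.26 40 t [ 132.2 -138.5  -37. ] w [  0.     0.   -17.15] rows 4.7
-> 0.40 -0.23 0.28 62 t [183.4 -94.1 -20. ] w [ -0.   0. -22.] rows 5.0
-> 0.46 -0.05 0.28 82 t [187.1 -31.5  -0. ] w [ -0.   0. -20.] rows 4.6
-> 0.50 0.08 0.28 85 t [134.3  21.5   0. ] w [ 0.  0. -3.] rows 3.3
[[-0.001 -0.971 -0.241  0.065]
 [ 1.    -0.001  0.    -0.   ]
 [-0.    -0.241  0.971 -0.162]
 [ 0.     0.     0.     1.   ]] 63.325604485923186
```

```bash

python3 -m creep '[{"tx":132.2,"ty":-138.5,"tz":-37,"wz":-17.15},{"tx":132.2,"ty":-138.5,"tz":-37,"wz":-17.15},{"tx":132.2,"ty":-138.5,"tz":-37,"wz":-17.15},{"tx":132.2,"ty":-138.5,"tz":-37,"wz":-17.15},{"tx":132.2,"ty":-138.5,"tz":-37,"wz":-17.15}]'
python3 -m creep '[{"tx":183.4,"ty":-94.1,"tz":-20,"wz":-22},{"tx":183.4,"ty":-94.1,"tz":-20,"wz":-22},{"tx":183.4,"ty":-94.1,"tz":-20,"wz":-22},{"tx":183.4,"ty":-94.1,"tz":-20,"wz":-22},{"tx":183.4,"ty":-94.1,"tz":-20,"wz":-22}]'
python3 -m creep '[{"tx":187,"ty":-31.5,"wz":-20},{"tx":187,"ty":-31.5,"wz":-20},{"tx":187,"ty":-31.5,"wz":-20},{"tx":187,"ty":-31.5,"wz":-20},{"tx":187,"ty":-31.5,"wz":-20}]'
python3 -m creep '[{"tx":134,"ty":21.5,"wz":-3},{"tx":134,"ty":21.5,"wz":-3},{"tx":134,"ty":21.5,"wz":-3},{"tx":134,"ty":21.5,"wz":-3},{"tx":134,"ty":21.5,"wz":-3}]'
cat > look.py <<'E'
import sys; from h import *
im,d,X=cloud("wrist"); n=sys.argv[1]; cv2.imwrite(f"pics/{n}.png",im[...,::-1]); np.save(n+".npy",X); print(pose()[0].round(4),get_obs()["tool_rot"])
for q in sys.argv[2:]: print(q,[(np.round(r["point"],4).tolist(),round(r["confidence"],2)) for r in nets.place_of(q,"wrist")[:2]])
E
python3 look.py w1 jig fence cleat template_mid template_point
```

```text
[ 0.2524 -0.599   0.2226] [ 1.79988859e+02 -3.06677212e-04  2.28493352e+01]
jig []
fence []
cleat []
template_mid []
template_point []validation failed for argument at $[0]...
validation failed for argument at $[0]...
validation failed for argument at $[0]...
validation failed for argument at $[0]...
```

View pics/w1.png

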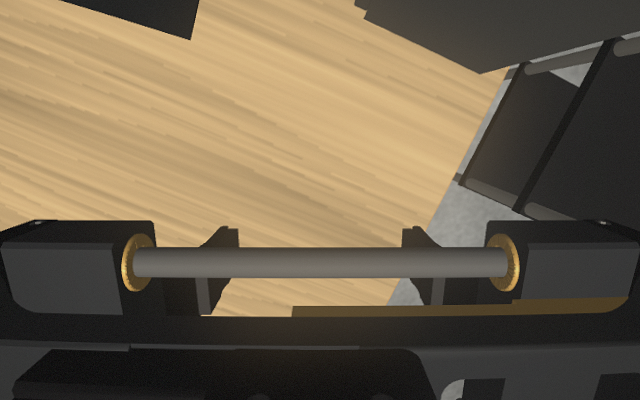

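The moves were refused because rows need every key, so the arm is still at its start. The picture shows the gripper filling the rows below 230, and image up = tool +x. I'll retype the rows in full.

```bash

python3 -m creep '[{"wx":0,"wy":0,"wz":-17.15,"tx":132.2,"ty":-138.5,"tz":-37,"gripper":1},{"wx":0,"wy":0,"wz":-17.15,"tx":132.2,"ty":-138.5,"tz":-37,"gripper":1},{"wx":0,"wy":0,"wz":-17.15,"tx":132.2,"ty":-138.5,"tz":-37,"gripper":1},{"wx":0,"wy":0,"wz":-17.15,"tx":132.2,"ty":-138.5,"tz":-37,"gripper":1},{"wx":0,"wy":0,"wz":-17.15,"tx":132.2,"ty":-138.5,"tz":-37,"gripper":1}]'
```

```text
time_s: 1.57
tool_pos: [0.3225, -0.4163, 0.2606]
tool_rot: [179.9, -0.1, 40.2]
force: [-0.4, -0.6, 0.6]
grip_width: 0.0872
grasp_force: 0.0
```

```bash

python3 -m creep '[{"wx":0,"wy":0,"wz":-22,"tx":183.4,"ty":-94.1,"tz":-20,"gripper":1},{"wx":0,"wy":0,"wz":-22,"tx":183.4,"ty":-94.1,"tz":-20,"gripper":1},{"wx":0,"wy":0,"wz":-22,"tx":183.4,"ty":-94.1,"tz":-20,"gripper":1},{"wx":0,"wy":0,"wz":-22,"tx":183.4,"ty":-94.1,"tz":-20,"gripper":1},{"wx":0,"wy":0,"wz":-22,"tx":183.4,"ty":-94.1,"tz":-20,"gripper":1}]'
python3 -m creep '[{"wx":0,"wy":0,"wz":-20,"tx":187,"ty":-31.5,"tz":0,"gripper":1},{"wx":0,"wy":0,"wz":-20,"tx":187,"ty":-31.5,"tz":0,"gripper":1},{"wx":0,"wy":0,"wz":-20,"tx":187,"ty":-31.5,"tz":0,"gripper":1},{"wx":0,"wy":0,"wz":-20,"tx":187,"ty":-31.5,"tz":0,"gripper":1},{"wx":0,"wy":0,"wz":-20,"tx":187,"ty":-31.5,"tz":0,"gripper":1}]'
python3 -m creep '[{"wx":0,"wy":0,"wz":-3,"tx":95,"ty":26,"tz":0,"gripper":1},{"wx":0,"wy":0,"wz":-3,"tx":95,"ty":26,"tz":0,"gripper":1},{"wx":0,"wy":0,"wz":-3,"tx":95,"ty":26,"tz":0,"gripper":1},{"wx":0,"wy":0,"wz":-3,"tx":95,"ty":26,"tz":0,"gripper":1},{"wx":0,"wy":0,"wz":-3,"tx":95,"ty":26,"tz":0,"gripper":1}]'
python3 look.py w2 jig fence cleat template_mid template_point
```

```text
time_s: 1.98
tool_pos: [0.4009, -0.2279, 0.2801]
tool_rot: [179.9, 0.0, 62.0]
force: [0.5, -1.2, -0.2]
grip_width: 0.0867
grasp_force: 0.0
time_s: 2.4
tool_pos: [0.4613, -0.0445, 0.2802]
tool_rot: [179.9, -0.1, 82.4]
force: [1.1, 0.7, 0.3]
grip_width: 0.0872
grasp_force: 0.0
time_s: 2.82
tool_pos: [0.4993, 0.041, 0.2795]
tool_rot: [-180.0, 0.0, 85.1]
force: [-0.3, -0.6, 0.7]
grip_width: 0.0868
grasp_force: 0.0
[0.4992 0.0395 0.2794] [-1.79978951e+02  4.85762410e-02  8.49867103e+01]
jig [([0.5076, 0.1211, -0.0011], 0.81), ([0.2978, 0.2384, 0.002], 0.76)]
fence [([0.4941, 0.1638, 0.0214], 0.6)]
cleat [([0.5486, 0.2165, 0.0245], 0.71)]
template_mid [([0.5146, 0.1238, 0.0392], 0.77)]
template_point [([0.3892, -0.0982, 0.0008], 0.56)]
```

View pics/w2.png

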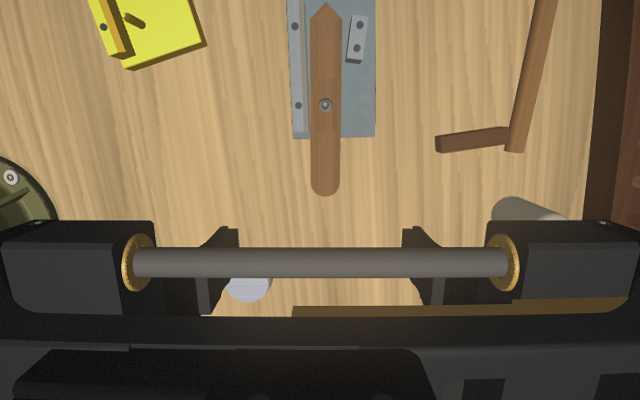

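The wrist view shows the grey jig with the pin at px (325,105). The template tip is at (326,3) and its round end at (325,196), the fence is on the left (298, 0–137), the cleat is at (357,38) and the spacer at (470,140). Now I measure precisely from the cloud.

```bash
python3 - <<'E'
from h import *
X=np.load("w2.npy"); im=cv2.imread("pics/w2.png"); hsv=cv2.cvtColor(im,cv2.COLOR_BGR2HSV)
x,y,z=X[...,0],X[...,1],X[...,2]
m=(z>.045)&(z<.056)&(abs(x-.51)<.04)&(y<.26)&(y>-.02)&(hsv[...,1]>90)
p=X[m][:,:2].astype(np.float32); r=cv2.minAreaRect(p); print("template rect",np.round(r[0],4),np.round(r[1],4),r[2],"z",np.median(z[m]))
m2=m.copy(); q=p
# axis from middle strip: straight section
c=np.array(r[0]); 
for rng in [(.03,.2)]:
    s=p[(p[:,1]>rng[0])&(p[:,1]<rng[1])]; ys=np.arange(rng[0],rng[1],.005)
    mid=np.array([[ (s[abs(s[:,1]-t)<.003,0].max()+s[abs(s[:,1]-t)<.003,0].min())/2,t] for t in ys]); k=np.polyfit(mid[:,1],mid[:,0],1); print("axis yaw",90-np.degrees(np.arctan(k[0])),"x at y=.122",np.polyval(k,.122))
# steel: fence / plate edges
g=(hsv[...,1]<90)
f=g&(z>.044)&(z<.056)&(y>.02)&(y<.26)&(x<.515)&(x>.46); r=cv2.minAreaRect(X[f][:,:2].astype(np.float32)); print("fence",np.round(r[0],4),np.round(r[1],4),r[2],"z",np.median(z[f]))
f=g&(z>.019)&(z<.03)&(y>.06)&(y<.27)&(abs(x-.51)<.09); pp=X[f][:,:2].astype(np.float32); r=cv2.minAreaRect(pp); print("plate",np.round(r[0],4),np.round(r[1],4),r[2],np.median(z[f]))
f=g&(z>.055)&(z<.068)&(abs(x-.51)<.02)&(abs(y-.12)<.02); print("pin",np.nanmedian(X[f],0).round(4),f.sum(),np.nanmax(z[f]))
print(world("wrist",[[325,105]],[np.linalg.norm(0)+1],P=pose()), X[103:108,325])
E
```

```text
template rect [0.5123 0.1227] [0.2168 0.0357] 84.9310302734375 z 0.04930731158119123
axis yaw 84.64057098978367 x at y=.122 0.5125155062070779
fence [0.4957 0.1619] [0.1497 0.0413] 87.5237045288086 z 0.050853284126123166
plate [0.5247 0.1637] [0.1609 0.1056] 86.6597900390625 0.023357012296649216
pin [0.5112 0.123  0.0587] 43 0.06301510332361396
[[ 0.525331    0.14574451 -0.60018498]] [[0.51218809 0.12404344 0.06189128]
 [0.51210396 0.12296951 0.06163632]
 [0.51203367 0.1219223  0.06064469]
 [0.51195128 0.12084537 0.06026428]
 [0.51192978 0.11987761 0.05659685]]
```

```bash

python3 -m creep '[{"wx":0,"wy":0,"wz":0,"tx":5,"ty":5,"tz":40,"gripper":1},{"wx":0,"wy":0,"wz":0,"tx":5,"ty":5,"tz":80,"gripper":1},{"wx":0,"wy":0,"wz":0,"tx":5,"ty":5,"tz":120,"gripper":1},{"wx":0,"wy":0,"wz":0,"tx":5,"ty":5,"tz":160,"gripper":1},{"wx":0,"wy":0,"wz":0,"tx":5,"ty":5,"tz":190,"gripper":1}]'
python3 -m creep '[{"wx":0,"wy":0,"wz":0,"tx":0,"ty":0,"tz":25,"gripper":1},{"wx":0,"wy":0,"wz":0,"tx":0,"ty":0,"tz":50,"gripper":1},{"wx":0,"wy":0,"wz":0,"tx":0,"ty":0,"tz":65,"gripper":1},{"wx":0,"wy":0,"wz":0,"tx":0,"ty":0,"tz":73,"gripper":1},{"wx":0,"wy":0,"wz":0,"tx":0,"ty":0,"tz":73,"gripper":1}]'
python3 -m creep '[{"wx":0,"wy":0,"wz":0,"tx":0,"ty":0,"tz":0,"gripper":-1},{"wx":0,"wy":0,"wz":0,"tx":0,"ty":0,"tz":0,"gripper":-1},{"wx":0,"wy":0,"wz":0,"tx":0,"ty":0,"tz":0,"gripper":-1},{"wx":0,"wy":0,"wz":0,"tx":0,"ty":0,"tz":0,"gripper":-1},{"wx":0,"wy":0,"wz":0,"tx":0,"ty":0,"tz":0,"gripper":-1}]' 40
python3 -m creep '[{"wx":0,"wy":0,"wz":0,"tx":0,"ty":0,"tz":0,"gripper":-1},{"wx":0,"wy":0,"wz":0,"tx":0,"ty":0,"tz":0,"gripper":-1},{"wx":0,"wy":0,"wz":0,"tx":0,"ty":0,"tz":0,"gripper":-1},{"wx":0,"wy":0,"wz":0,"tx":0,"ty":0,"tz":0,"gripper":-1}]'
```

```text
time_s: 3.53
tool_pos: [0.5032, 0.0436, 0.0866]
tool_rot: [-179.9, 0.1, 84.9]
force: [0.1, -0.7, 0.3]
grip_width: 0.087
grasp_force: 0.0
time_s: 3.95
tool_pos: [0.5034, 0.044, 0.0149]
tool_rot: [-179.8, 0.0, 84.9]
force: [0.1, -0.5, 0.2]
grip_width: 0.0869
grasp_force: 0.0
time_s: 4.37
tool_pos: [0.5054, 0.0447, 0.0173]
tool_rot: [179.9, 0.0, 85.0]
force: [0.8, 0.0, 0.1]
grip_width: 0.0613
grasp_force: 0.0
time_s: 4.7
tool_pos: [0.5049, 0.0448, 0.0166]
tool_rot: [180.0, 0.0, 85.0]
force: [0.5, -0.4, 0.6]
grip_width: 0.0356
grasp_force: 40.0
```

```bash

python3 -m creep '[{"wx":0,"wy":0,"wz":0,"tx":0,"ty":0,"tz":-8,"gripper":-1},{"wx":0,"wy":0,"wz":0,"tx":0,"ty":0,"tz":-16,"gripper":-1},{"wx":0,"wy":0,"wz":0,"tx":0,"ty":0,"tz":-24,"gripper":-1},{"wx":0,"wy":0,"wz":0,"tx":0,"ty":0,"tz":-32,"gripper":-1},{"wx":0,"wy":0,"wz":0,"tx":0,"ty":0,"tz":-40,"gripper":-1}]'
python3 -m creep '[{"wx":0,"wy":0,"wz":0,"tx":0,"ty":0,"tz":-12,"gripper":-1},{"wx":0,"wy":0,"wz":0,"tx":0,"ty":0,"tz":-24,"gripper":-1},{"wx":0,"wy":0,"wz":0,"tx":0,"ty":0,"tz":-36,"gripper":-1},{"wx":0,"wy":0,"wz":0,"tx":0,"ty":0,"tz":-48,"gripper":-1},{"wx":0,"wy":0,"wz":0,"tx":0,"ty":0,"tz":-60,"gripper":-1}]'
python3 -m creep '[{"wx":0,"wy":0,"wz":0,"tx":0,"ty":0,"tz":-15,"gripper":-1},{"wx":0,"wy":0,"wz":0,"tx":0,"ty":0,"tz":-30,"gripper":-1},{"wx":0,"wy":0,"wz":0,"tx":0,"ty":0,"tz":-30,"gripper":-1},{"wx":0,"wy":0,"wz":0,"tx":0,"ty":0,"tz":-30,"gripper":-1}]'
python3 - <<'E'
from h import *
im,d,X=cloud("wrist"); X=X.reshape(-1,3); hsv=cv2.cvtColor(im,cv2.COLOR_RGB2HSV).reshape(-1,3)
p,R=pose(); L=(X-p)@R; m=(abs(L[:,1])<.015)&(L[:,0]>.03)&(L[:,0]<.2)&(abs(L[:,2])<.05)
print(m.sum(),np.polyfit(L[m,0],L[m,2],1),L[m,0].min(),L[m,0].max())
im,d,X=cloud("top"); np.save("top2.npy",X); cv2.imwrite("pics/top2.png",im[...,::-1])
hsv=cv2.cvtColor(im,cv2.COLOR_RGB2HSV); x,y,z=X[...,0],X[...,1],X[...,2]
m=(abs(x-.46)<.2)&(y<-.18)&(y>-.45)&(hsv[...,2]<40)&(z<.02); r=cv2.minAreaRect(X[m][:,:2].astype(np.float32)); print("mat",r)
for q in ["tin","wedge_head","wedge_nose","mat"]: print(q,[(np.round(r["point"],4).tolist(),round(r["confidence"],2)) for r in nets.place_of(q,"top")[:2]])
E
```

```text
time_s: 5.12
tool_pos: [0.5048, 0.0449, 0.0576]
tool_rot: [180.0, 0.0, 85.0]
force: [-0.0, 0.8, -1.1]
grip_width: 0.0355
grasp_force: 40.0
time_s: 5.53
tool_pos: [0.5049, 0.0448, 0.118]
tool_rot: [180.0, 0.0, 85.0]
force: [-0.0, 0.1, -2.5]
grip_width: 0.0356
grasp_force: 40.0
time_s: 5.87
tool_pos: [0.5055, 0.0448, 0.1475]
tool_rot: [179.9, 0.0, 85.0]
force: [-0.3, 0.7, -3.0]
grip_width: 0.0355
grasp_force: 40.0
15456 [ 0.0152703  -0.03406573] 0.03000017611604329 0.1088512084424596
mat ((0.4665023684501648, -0.3059287667274475), (0.27101558446884155, 0.1735880821943283), 5.172590255737305)
tin [([0.5192, 0.2344, 0.164], 0.56), ([0.3845, -0.0968, -0.0021], 0.53)]
wedge_head [([0.6378, -0.1317, 0.0147], 0.8)]
wedge_nose [([0.6579, -0.2274, 0.0129], 0.72)]
mat [([0.4653, -0.3054, -0.0016], 0.87)]
```

```bash
python3 wp.py from "0.505 0.0449 0.1475 85" "0.48 -0.07 0.16 55" "0.44 -0.19 0.16 25" "0.389 -0.299 0.16 -5" "0.389 -0.299 0.005 -5"
```

```text
-> 0.48 -0.07 0.16 55 t [-116.6  -14.9  -12.5] w [-0. -0. 30.] rows 4.2
-> 0.44 -0.19 0.16 25 t [-121.2   36.1    0. ] w [ 0. -0. 30.] rows 4.2
-> 0.389 -0.299 0.16 -5 t [-92.3  77.2   0. ] w [-0. -0. 30.] rows 4.2
-> 0.389 -0.299 0.005 -5 t [  0.  -0. 155.] w [0. 0. 0.] rows 3.7
```

```bash

python3 -m creep '[{"wx":0,"wy":0,"wz":6,"tx":-23,"ty":-3,"tz":-12.5,"gripper":-1},{"wx":0,"wy":0,"wz":12,"tx":-47,"ty":-6,"tz":-12.5,"gripper":-1},{"wx":0,"wy":0,"wz":18,"tx":-70,"ty":-9,"tz":-12.5,"gripper":-1},{"wx":0,"wy":0,"wz":24,"tx":-93,"ty":-12,"tz":-12.5,"gripper":-1},{"wx":0,"wy":0,"wz":30,"tx":-116.6,"ty":-15,"tz":-12.5,"gripper":-1}]'
python3 -m creep '[{"wx":0,"wy":0,"wz":6,"tx":-24,"ty":7,"tz":0,"gripper":-1},{"wx":0,"wy":0,"wz":12,"tx":-48,"ty":14,"tz":0,"gripper":-1},{"wx":0,"wy":0,"wz":18,"tx":-73,"ty":22,"tz":0,"gripper":-1},{"wx":0,"wy":0,"wz":24,"tx":-97,"ty":29,"tz":0,"gripper":-1},{"wx":0,"wy":0,"wz":30,"tx":-121,"ty":36,"tz":0,"gripper":-1}]'
python3 -m creep '[{"wx":0,"wy":0,"wz":6,"tx":-18,"ty":15,"tz":0,"gripper":-1},{"wx":0,"wy":0,"wz":12,"tx":-37,"ty":31,"tz":0,"gripper":-1},{"wx":0,"wy":0,"wz":18,"tx":-55,"ty":46,"tz":0,"gripper":-1},{"wx":0,"wy":0,"wz":24,"tx":-74,"ty":62,"tz":0,"gripper":-1},{"wx":0,"wy":0,"wz":30,"tx":-92.3,"ty":77.2,"tz":0,"gripper":-1}]'
python3 -m creep '[{"wx":0,"wy":0,"wz":0,"tx":0,"ty":0,"tz":20,"gripper":-1},{"wx":0,"wy":0,"wz":0,"tx":0,"ty":0,"tz":45,"gripper":-1},{"wx":0,"wy":0,"wz":0,"tx":0,"ty":0,"tz":70,"gripper":-1},{"wx":0,"wy":0,"wz":0,"tx":0,"ty":0,"tz":95,"gripper":-1},{"wx":0,"wy":0,"wz":0,"tx":0,"ty":0,"tz":115,"gripper":-1}]'
```

```text
time_s: 6.58
tool_pos: [0.4791, -0.0708, 0.1586]
tool_rot: [-180.0, 0.0, 54.7]
force: [0.5, 0.8, -2.4]
grip_width: 0.0352
grasp_force: 40.0
time_s: 7.0
tool_pos: [0.4389, -0.1907, 0.1585]
tool_rot: [-180.0, 0.0, 24.7]
force: [0.6, 0.1, -2.3]
grip_width: 0.0355
grasp_force: 40.0
time_s: 7.42
tool_pos: [0.3878, -0.2996, 0.1584]
tool_rot: [-180.0, 0.1, -5.3]
force: [0.1, -1.6, -1.9]
grip_width: 0.0356
grasp_force: 40.0
time_s: 7.83
tool_pos: [0.3877, -0.2979, 0.0417]
tool_rot: [-179.9, 0.1, -5.0]
force: [-0.7, 1.2, -1.2]
grip_width: 0.0359
grasp_force: 40.0
```

```bash

python3 -m creep '[{"wx":0,"wy":0,"wz":0,"tx":0,"ty":0,"tz":12,"gripper":-1},{"wx":0,"wy":0,"wz":0,"tx":0,"ty":0,"tz":24,"gripper":-1},{"wx":0,"wy":0,"wz":0,"tx":0,"ty":0,"tz":31,"gripper":-1},{"wx":0,"wy":0,"wz":0,"tx":0,"ty":0,"tz":35,"gripper":-1},{"wx":0,"wy":0,"wz":0,"tx":0,"ty":0,"tz":37,"gripper":-1}]'
python3 -m creep '[{"wx":0,"wy":0,"wz":0,"tx":0,"ty":0,"tz":0,"gripper":-1},{"wx":0,"wy":0,"wz":0,"tx":0,"ty":0,"tz":0,"gripper":0.3},{"wx":0,"wy":0,"wz":0,"tx":0,"ty":0,"tz":0,"gripper":0.3},{"wx":0,"wy":0,"wz":0,"tx":0,"ty":0,"tz":0,"gripper":0.3},{"wx":0,"wy":0,"wz":0,"tx":0,"ty":0,"tz":0,"gripper":0.3}]'
python3 -m creep '[{"wx":0,"wy":0,"wz":0,"tx":0,"ty":0,"tz":0,"gripper":0.3},{"wx":0,"wy":0,"wz":0,"tx":0,"ty":0,"tz":0,"gripper":0.3},{"wx":0,"wy":0,"wz":0,"tx":0,"ty":0,"tz":-40,"gripper":0.6},{"wx":0,"wy":0,"wz":0,"tx":0,"ty":0,"tz":-80,"gripper":1},{"wx":0,"wy":0,"wz":0,"tx":0,"ty":0,"tz":-120,"gripper":1}]'
python3 -m creep '[{"wx":0,"wy":0,"wz":0,"tx":0,"ty":0,"tz":-40,"gripper":1},{"wx":0,"wy":0,"wz":0,"tx":0,"ty":0,"tz":-80,"gripper":1},{"wx":0,"wy":0,"wz":0,"tx":0,"ty":0,"tz":-100,"gripper":1},{"wx":0,"wy":0,"wz":0,"tx":0,"ty":0,"tz":-100,"gripper":1}]'
python3 look.py w3 template_mid template_point
```

```text
time_s: 8.25
tool_pos: [0.3885, -0.2985, 0.0065]
tool_rot: [-180.0, 0.0, -5.0]
force: [-0.4, 0.6, -2.0]
grip_width: 0.0357
grasp_force: 40.0
time_s: 8.67
tool_pos: [0.3894, -0.2993, 0.0079]
tool_rot: [179.9, -0.1, -5.0]
force: [0.4, 0.4, -0.3]
grip_width: 0.0532
grasp_force: 0.0
time_s: 9.08
tool_pos: [0.3882, -0.2981, 0.128]
tool_rot: [-179.9, 0.1, -5.0]
force: [0.4, -1.7, 0.2]
grip_width: 0.0693
grasp_force: 0.0
time_s: 9.42
tool_pos: [0.3914, -0.3006, 0.2331]
tool_rot: [179.6, -0.5, -5.0]
force: [0.0, -0.0, 0.8]
grip_width: 0.0858
grasp_force: 0.0
[ 0.3901 -0.2997  0.23  ] [179.7812917   -0.26736631  -5.00213106]
template_mid [([0.4684, -0.3025, 0.0142], 0.62)]
template_point []
```

View pics/w3.png

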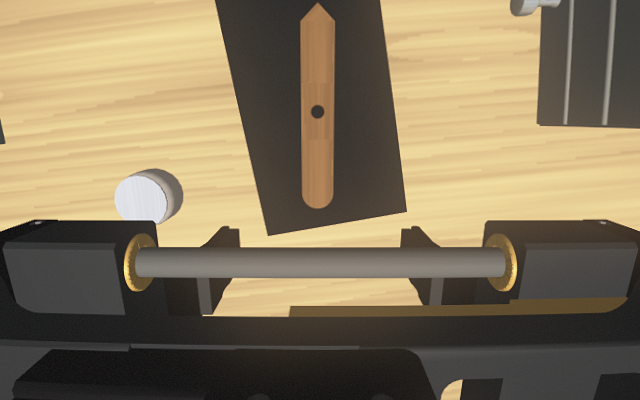

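The template lies flat on the mat, with its tip at px (317,3), hole at (317,111) and round end at (317,208). Next I measure it and plan the regrasp on the pointed half.

```bash
cat > tm.py <<'E'
import sys; from h import *
n,zl,zh=sys.argv[1],float(sys.argv[2]),float(sys.argv[3]); b=list(map(float,sys.argv[4].split()))
X=np.load(n+".npy"); hsv=cv2.cvtColor(cv2.imread(f"pics/{n}.png"),cv2.COLOR_BGR2HSV); x,y,z=X[...,0],X[...,1],X[...,2]
m=(z>zl)&(z<zh)&(x>b[0])&(x<b[1])&(y>b[2])&(y<b[3])&(hsv[...,1]>90)&(hsv[...,2]>60)
r=cv2.minAreaRect(X[m][:,:2].astype(np.float32)); print(np.round(r[0],4),np.round(r[1],4),round(r[2],2),"z",np.percentile(z[m],[5,50,95]).round(4))
E
python3 tm.py w3 .015 .04 ".34 .60 -.36 -.24"
python3 wp.py from "0.389 -0.2988 0.2285 -5" "0.48 -0.302 0.23 25" "0.54 -0.306 0.23 60" "0.54 -0.306 0.23 95" "0.54 -0.306 0.23 130" "0.54 -0.306 0.2 175"
```

```text
[ 0.4677 -0.305 ] [0.0362 0.2186] 84.76 z [0.027  0.0283 0.0296]
-> 0.48 -0.302 0.23 25 t [90.9 -4.7 -1.5] w [  0.   0. -30.] rows 4.2
-> 0.54 -0.306 0.23 60 t [52.7 29.   0. ] w [  0.   0. -35.] rows 4.9
-> 0.54 -0.306 0.23 95 t [0. 0. 0.] w [ -0.   0. -35.] rows 4.9
-> 0.54 -0.306 0.23 130 t [0. 0. 0.] w [  0.   0. -35.] rows 4.9
-> 0.54 -0.306 0.2 175 t [-0. -0. 30.] w [  0.   0. -45.] rows 6.3
```

```bash

python3 -m creep '[{"wx":0,"wy":0,"wz":-7,"tx":22,"ty":-1,"tz":-1.5,"gripper":1},{"wx":0,"wy":0,"wz":-14,"tx":45,"ty":-2,"tz":-1.5,"gripper":1},{"wx":0,"wy":0,"wz":-21,"tx":68,"ty":-3,"tz":-1.5,"gripper":1},{"wx":0,"wy":0,"wz":-28,"tx":91,"ty":-4.7,"tz":-1.5,"gripper":1},{"wx":0,"wy":0,"wz":-30,"tx":90.9,"ty":-4.7,"tz":-1.5,"gripper":1}]'
python3 -m creep '[{"wx":0,"wy":0,"wz":-35,"tx":52.7,"ty":29,"tz":0,"gripper":1},{"wx":0,"wy":0,"wz":-35,"tx":52.7,"ty":29,"tz":0,"gripper":1},{"wx":0,"wy":0,"wz":-35,"tx":52.7,"ty":29,"tz":0,"gripper":1},{"wx":0,"wy":0,"wz":-35,"tx":52.7,"ty":29,"tz":0,"gripper":1},{"wx":0,"wy":0,"wz":-35,"tx":52.7,"ty":29,"tz":0,"gripper":1}]'
python3 -m creep '[{"wx":0,"wy":0,"wz":-35,"tx":0,"ty":0,"tz":0,"gripper":1},{"wx":0,"wy":0,"wz":-35,"tx":0,"ty":0,"tz":0,"gripper":1},{"wx":0,"wy":0,"wz":-35,"tx":0,"ty":0,"tz":0,"gripper":1},{"wx":0,"wy":0,"wz":-35,"tx":0,"ty":0,"tz":0,"gripper":1},{"wx":0,"wy":0,"wz":-35,"tx":0,"ty":0,"tz":0,"gripper":1}]'
python3 -m creep '[{"wx":0,"wy":0,"wz":-35,"tx":0,"ty":0,"tz":10,"gripper":1},{"wx":0,"wy":0,"wz":-35,"tx":0,"ty":0,"tz":20,"gripper":1},{"wx":0,"wy":0,"wz":-35,"tx":0,"ty":0,"tz":30,"gripper":1},{"wx":0,"wy":0,"wz":-35,"tx":0,"ty":0,"tz":40,"gripper":1},{"wx":0,"wy":0,"wz":-35,"tx":0,"ty":0,"tz":50,"gripper":1}]'
python3 -m creep '[{"wx":0,"wy":0,"wz":-35,"tx":0,"ty":0,"tz":20,"gripper":1},{"wx":0,"wy":0,"wz":-35,"tx":0,"ty":0,"tz":40,"gripper":1},{"wx":0,"wy":0,"wz":-35,"tx":0,"ty":0,"tz":60,"gripper":1},{"wx":0,"wy":0,"wz":-35,"tx":0,"ty":0,"tz":70,"gripper":1},{"wx":0,"wy":0,"wz":-35,"tx":0,"ty":0,"tz":70,"gripper":1}]'
python3 wp.py "0.5394 -0.3116 0.08 174.8"
```

```text
time_s: 9.98
tool_pos: [0.4827, -0.2998, 0.2256]
tool_rot: [-179.8, -0.1, 25.5]
force: [0.6, 0.1, 0.4]
grip_width: 0.0871
grasp_force: 0.0
time_s: 10.4
tool_pos: [0.5391, -0.305, 0.2254]
tool_rot: [-179.7, -0.0, 60.4]
force: [-0.1, -0.1, 0.3]
grip_width: 0.0872
grasp_force: 0.0
time_s: 10.82
tool_pos: [0.5387, -0.3053, 0.2258]
tool_rot: [-179.8, -0.2, 95.4]
force: [0.4, -0.4, -0.5]
grip_width: 0.0871
grasp_force: 0.0
time_s: 11.23
tool_pos: [0.5385, -0.3052, 0.1755]
tool_rot: [-179.9, -0.2, 130.4]
force: [0.9, -0.6, -0.1]
grip_width: 0.087
grasp_force: 0.0
time_s: 11.65
tool_pos: [0.5364, -0.3042, 0.103]
tool_rot: [179.8, -0.5, 165.4]
force: [-0.5, 0.4, -0.5]
grip_width: 0.0874
grasp_force: 0.0
-> 0.5394 -0.3116 0.08 174.8 t [-4.9 -6.5 22.9] w [ 0.23 -0.47 -9.41] rows 1.3
```

```bash

python3 -m creep '[{"wx":0,"wy":0,"wz":-5,"tx":-4.9,"ty":-6.5,"tz":20,"gripper":1},{"wx":0,"wy":0,"wz":-9.4,"tx":-4.9,"ty":-6.5,"tz":40,"gripper":1},{"wx":0,"wy":0,"wz":-9.4,"tx":-4.9,"ty":-6.5,"tz":60,"gripper":1},{"wx":0,"wy":0,"wz":-9.4,"tx":-4.9,"ty":-6.5,"tz":60,"gripper":1},{"wx":0,"wy":0,"wz":-9.4,"tx":-4.9,"ty":-6.5,"tz":60,"gripper":1}]'
python3 wp.py "0.5394 -0.3116 0.005 174.8"
```

```text
time_s: 12.07
tool_pos: [0.5409, -0.3122, 0.046]
tool_rot: [179.8, -0.3, 174.4]
force: [0.5, -0.2, 0.8]
grip_width: 0.087
grasp_force: 0.0
-> 0.5394 -0.3116 0.005 174.8 t [ 1.4  0.3 41. ] w [ 0.18 -0.26 -0.38] rows 1.0
```

```bash

python3 -m creep '[{"wx":0.2,"wy":-0.25,"wz":-0.4,"tx":1,"ty":0.3,"tz":15,"gripper":1},{"wx":0.2,"wy":-0.25,"wz":-0.4,"tx":1,"ty":0.3,"tz":28,"gripper":1},{"wx":0.2,"wy":-0.25,"wz":-0.4,"tx":1,"ty":0.3,"tz":36,"gripper":1},{"wx":0.2,"wy":-0.25,"wz":-0.4,"tx":1,"ty":0.3,"tz":40,"gripper":1},{"wx":0.2,"wy":-0.25,"wz":-0.4,"tx":1,"ty":0.3,"tz":40,"gripper":-1}]' 45
python3 -m creep '[{"wx":0,"wy":0,"wz":0,"tx":0,"ty":0,"tz":0,"gripper":-1},{"wx":0,"wy":0,"wz":0,"tx":0,"ty":0,"tz":0,"gripper":-1},{"wx":0,"wy":0,"wz":0,"tx":0,"ty":0,"tz":0,"gripper":-1},{"wx":0,"wy":0,"wz":0,"tx":0,"ty":0,"tz":0,"gripper":-1},{"wx":0,"wy":0,"wz":0,"tx":0,"ty":0,"tz":0,"gripper":-1}]'
python3 -m creep '[{"wx":0,"wy":0,"wz":0,"tx":0,"ty":0,"tz":0,"gripper":-1},{"wx":0,"wy":0,"wz":0,"tx":0,"ty":0,"tz":0,"gripper":-1},{"wx":0,"wy":0,"wz":0,"tx":0,"ty":0,"tz":0,"gripper":-1},{"wx":0,"wy":0,"wz":0,"tx":0,"ty":0,"tz":0,"gripper":-1},{"wx":0,"wy":0,"wz":0,"tx":0,"ty":0,"tz":0,"gripper":-1}]'
```

```text
time_s: 12.48
tool_pos: [0.5412, -0.3128, 0.0076]
tool_rot: [-179.8, 0.2, 174.8]
force: [0.5, -0.2, 1.0]
grip_width: 0.0847
grasp_force: 0.0
time_s: 12.9
tool_pos: [0.542, -0.3133, 0.009]
tool_rot: [-179.8, 0.3, 174.8]
force: [-0.2, -0.4, 0.0]
grip_width: 0.0547
grasp_force: 0.0
time_s: 13.32
tool_pos: [0.5419, -0.3131, 0.0086]
tool_rot: [-179.8, 0.3, 174.8]
force: [-0.1, 0.1, 0.9]
grip_width: 0.0357
grasp_force: 45.0
```

```bash

python3 -m creep '[{"wx":0,"wy":0,"wz":0,"tx":0,"ty":0,"tz":-4,"gripper":-1},{"wx":0,"wy":0,"wz":0,"tx":0,"ty":0,"tz":-10,"gripper":-1},{"wx":0,"wy":0,"wz":0,"tx":0,"ty":0,"tz":-20,"gripper":-1},{"wx":0,"wy":0,"wz":0,"tx":0,"ty":0,"tz":-32,"gripper":-1},{"wx":0,"wy":0,"wz":0,"tx":0,"ty":0,"tz":-45,"gripper":-1}]'
python3 -m creep '[{"wx":0,"wy":0,"wz":0,"tx":0,"ty":0,"tz":-20,"gripper":-1},{"wx":0,"wy":0,"wz":0,"tx":0,"ty":0,"tz":-45,"gripper":-1},{"wx":0,"wy":0,"wz":0,"tx":0,"ty":0,"tz":-70,"gripper":-1},{"wx":0,"wy":0,"wz":0,"tx":0,"ty":0,"tz":-90,"gripper":-1},{"wx":0,"wy":0,"wz":0,"tx":0,"ty":0,"tz":-100,"gripper":-1}]'
cat > hand.py <<'E'
from h import *
P=pose(); im,d,X=cloud("wrist"); X=X.reshape(-1,3); hsv=cv2.cvtColor(im,cv2.COLOR_RGB2HSV); p,R=P; L=(X-p)@R
m=(abs(L[:,1])<.03)&(L[:,0]>.02)&(L[:,0]<.22)&(L[:,2]>-.05)&(L[:,2]<.03)&(hsv[...,1].ravel()>60)
a=L[m]; k=np.polyfit(a[:,0],a[:,2],1); print(m.sum(),"pitch deg",np.degrees(k[0]).round(2),"top z at x=.075",np.polyval(k,.075).round(4),"xmax",np.percentile(a[:,0],99.8).round(4))
xs=np.arange(.03,.16,.005); mid=[(np.percentile(a[abs(a[:,0]-t)<.003,1],98)+np.percentile(a[abs(a[:,0]-t)<.003,1],2))/2 for t in xs]; k=np.polyfit(xs,mid,1); print("yaw deg",np.degrees(k[0]).round(2),"y at .075",np.polyval(k,.075).round(4))
dk=((hsv[...,2]<60)|(hsv[...,1]<60)).ravel()&(abs(L[:,1])<.012)&(abs(L[:,0]-.075)<.015)
print("hole dark",dk.sum(),np.median(L[dk],0).round(4)); cv2.imwrite("pics/hand.png",im[...,::-1]); print(get_obs()["tool_rot"],p)
E
python3 hand.py
python3 wp.py "0.53 -0.25 0.16 145" "0.5 -0.1 0.16 115" "0.505 0.04 0.16 90"
```

```text
time_s: 13.73
tool_pos: [0.5417, -0.3129, 0.0548]
tool_rot: [-179.8, 0.3, 174.8]
force: [-0.1, 0.1, -1.4]
grip_width: 0.0356
grasp_force: 45.0
time_s: 14.15
tool_pos: [0.543, -0.313, 0.1582]
tool_rot: [-179.6, 0.5, 174.8]
force: [0.9, -0.1, -1.5]
grip_width: 0.0359
grasp_force: 45.0
18042 pitch deg 0.13 top z at x=.075 -0.0196 xmax 0.112
-> 0.53 -0.25 0.16 145 t [19.1 61.8 -1.8] w [-0.25  0.69 29.81] rows 4.2
-> 0.5 -0.1 0.16 115 t [110.6 105.7   0. ] w [-0. -0. 30.] rows 4.2
-> 0.505 0.04 0.16 90 t [124.8  63.7   0. ] w [-0. -0. 25.] rows 3.5Traceback (most recent call last):
  File "hand.py", line 5, in <module>
    xs=np.arange(.03,.16,.005); mid=[(np.percentile(a[abs(a[:,0]-t)<.003,1],98)+np.percentile(a[abs(a[:,0]-t)<.003,1],2))/2 for t in xs]; k=np.polyfit(xs,mid,1); print("yaw deg",np.degrees(k[0]).round(2),"y at .075",np.polyval(k,.075).round(4))
                                      ~~~~~~~~~~~~~^^^^^^^^^^^^^^^^^^^^^^^^^^^^
    return _quantile_unchecked(
        a, q, axis, out, overwrite_input, method, keepdims, weights)
    return _ureduce(a,
                    func=_quantile_ureduce_func,
    ...<5 lines>...
                    overwrite_input=overwrite_input,
                    method=method)
    r = func(a, **kwargs)
    result = _quantile(arr,
                       quantiles=q,
    ...<2 lines>...
                       out=out,
                       weights=wgt)
    slices_having_nans = np.isnan(arr[-1, ...])
                                  ~~~^^^^^^^^^
IndexError: index -1 is out of bounds for axis 0 with size 0
```

```bash
sed -i 's/.03,.16,.005/.03,.1,.005/' hand.py
python3 -m creep '[{"wx":0,"wy":0,"wz":6,"tx":4,"ty":12,"tz":-2,"gripper":-1},{"wx":0,"wy":0,"wz":12,"tx":8,"ty":24,"tz":-2,"gripper":-1},{"wx":-0.1,"wy":0.2,"wz":18,"tx":12,"ty":37,"tz":-2,"gripper":-1},{"wx":-0.2,"wy":0.4,"wz":24,"tx":16,"ty":49,"tz":-2,"gripper":-1},{"wx":-0.2,"wy":0.4,"wz":29.8,"tx":19,"ty":62,"tz":-2,"gripper":-1}]'
python3 -m creep '[{"wx":0,"wy":0,"wz":6,"tx":22,"ty":21,"tz":0,"gripper":-1},{"wx":0,"wy":0,"wz":12,"tx":44,"ty":42,"tz":0,"gripper":-1},{"wx":0,"wy":0,"wz":18,"tx":66,"ty":63,"tz":0,"gripper":-1},{"wx":0,"wy":0,"wz":24,"tx":88,"ty":85,"tz":0,"gripper":-1},{"wx":0,"wy":0,"wz":30,"tx":110.6,"ty":105.7,"tz":0,"gripper":-1}]'
python3 -m creep '[{"wx":0,"wy":0,"wz":6,"tx":28,"ty":14,"tz":0,"gripper":-1},{"wx":0,"wy":0,"wz":12,"tx":56,"ty":28,"tz":0,"gripper":-1},{"wx":0,"wy":0,"wz":18,"tx":84,"ty":42,"tz":0,"gripper":-1},{"wx":0,"wy":0,"wz":24,"tx":110,"ty":56,"tz":0,"gripper":-1},{"wx":0,"wy":0,"wz":25,"tx":125,"ty":64,"tz":0,"gripper":-1}]'
python3 -m creep '[{"wx":0,"wy":0,"wz":5,"tx":0,"ty":0,"tz":0,"gripper":-1},{"wx":0,"wy":0,"wz":5,"tx":0,"ty":0,"tz":0,"gripper":-1},{"wx":0,"wy":0,"wz":5,"tx":0,"ty":0,"tz":0,"gripper":-1},{"wx":0,"wy":0,"wz":5,"tx":0,"ty":0,"tz":0,"gripper":-1}]'
python3 hand.py
```

```text
time_s: 14.62
tool_pos: [0.527, -0.2487, 0.1545]
tool_rot: [180.0, -0.2, 144.7]
force: [-0.6, 0.3, -1.4]
grip_width: 0.0361
grasp_force: 45.0
time_s: 15.03
tool_pos: [0.497, -0.0976, 0.1549]
tool_rot: [-179.9, -0.1, 114.7]
force: [1.2, 1.0, -1.6]
grip_width: 0.0357
grasp_force: 45.0
time_s: 15.45
tool_pos: [0.5022, 0.0453, 0.1555]
tool_rot: [-179.9, -0.1, 90.0]
force: [0.1, -0.2, -1.9]
grip_width: 0.0364
grasp_force: 45.0
time_s: 15.78
tool_pos: [0.5028, 0.0402, 0.1553]
tool_rot: [-179.9, -0.0, 85.0]
force: [0.2, 0.5, -2.1]
grip_width: 0.0354
grasp_force: 45.0
18038 pitch deg 0.09 top z at x=.075 -0.0196 xmax 0.1124
yaw deg 0.4 y at .075 -0.0
hole dark 647 [8.000e-02 1.000e-04 1.316e-01]
[-1.79875966e+02 -5.86784406e-02  8.49900516e+01] [0.50275102 0.04017211 0.15533356]
```

View pics/hand.png

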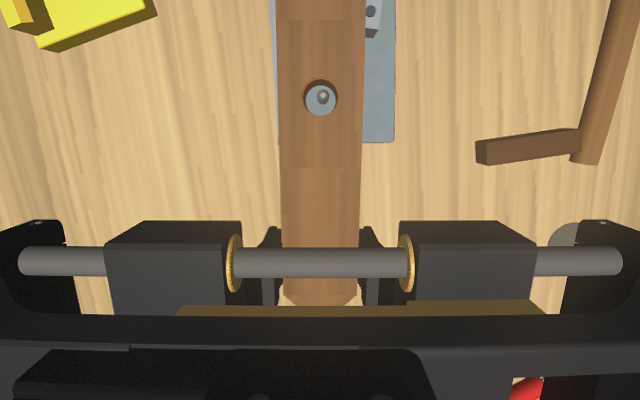

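Through the template's hole, centred at px (320,97), the coned pin tip shows at (322,97), so it is nearly aligned. I'll compute the exact offset in tool axes.

```bash
cat > align.py <<'E'
from h import *
P=pose(); im,d,X=cloud("wrist"); p,R=P; L=(X-p)@R; i=optics.camera_info("wrist")
box=np.zeros((400,640),bool); box[70:130,295:350]=1
m=box&((L[...,2]>-.0165)|np.isnan(L[...,2])); v,u=np.nonzero(m); c=[u.mean(),v.mean()]
top=L[box&~m][:,2]; T=np.array(i["tool_from_camera"])
def on_plane(c,z): # tool coords of pixel ray at tool z
    a,b=[(world("wrist",[c],[s],P=P)[0]-p)@R for s in (.1,.3)]; return a+(b-a)*(z-a[2])/(b[2]-a[2])
h=on_plane(c,np.median(top)); print("hole px",c,"area",m.sum(),"tool",h.round(4),"-> world",(p+R@h).round(4))
w=box&(X[...,2]>.05)&(X[...,2]<.07); q=X[w]; print("pin n",w.sum(),q.mean(0).round(4),"max z",q[:,2].max().round(4))
tip=q[q[:,2]>np.percentile(q[:,2],80)].mean(0); print("tip",tip.round(4),"offset pin-hole in tool xy mm",(((q.mean(0)-p)@R-h)*1000).round(1),(((tip-p)@R-h)*1000).round(1))
v,u=np.nonzero(w); print("pin px",u.mean(),v.mean())
E
python3 align.py
```

```text
hole px [np.float64(319.70359281437123), np.float64(97.62375249500998)] area 1002 tool [ 0.0748 -0.0002 -0.0198] -> world [0.5093 0.1145 0.1753]
pin n 132 [0.5116 0.1232 0.0575] max z 0.0626
tip [0.5117 0.1235 0.0613] offset pin-hole in tool xy mm [  8.7   1.8 117.7] [  9.1   1.9 113.9]
pin px 322.0378787878788 95.8030303030303
```

```bash

python3 -m creep '[{"wx":0,"wy":0,"wz":0,"tx":4,"ty":1,"tz":15,"gripper":-1},{"wx":0,"wy":0,"wz":0,"tx":9,"ty":1.8,"tz":30,"gripper":-1},{"wx":0,"wy":0,"wz":0,"tx":9,"ty":1.8,"tz":50,"gripper":-1},{"wx":0,"wy":0,"wz":0,"tx":9,"ty":1.8,"tz":65,"gripper":-1},{"wx":0,"wy":0,"wz":0,"tx":9,"ty":1.8,"tz":75,"gripper":-1}]'
python3 -m creep '[{"wx":0,"wy":0,"wz":0,"tx":0,"ty":0,"tz":0,"gripper":-1},{"wx":0,"wy":0,"wz":0,"tx":0,"ty":0,"tz":0,"gripper":-1}]'
python3 align.py
```

```text
time_s: 16.3
tool_pos: [0.5046, 0.0493, 0.0791]
tool_rot: [-179.8, -0.1, 85.0]
force: [0.7, 0.1, -1.4]
grip_width: 0.0358
grasp_force: 45.0
time_s: 16.47
tool_pos: [0.5055, 0.0498, 0.0807]
tool_rot: [-179.9, -0.1, 85.0]
force: [0.2, 0.4, -1.4]
grip_width: 0.036
grasp_force: 45.0
hole px [np.float64(319.75996015936255), np.float64(97.71314741035856)] area 1004 tool [ 0.0747 -0.0001 -0.0198] -> world [0.5119 0.1243 0.1006]
pin n 252 [0.5116 0.1234 0.0576] max z 0.0626
tip [0.5116 0.1235 0.0615] offset pin-hole in tool xy mm [-1.  -0.1 43. ] [-0.8 -0.1 39.1]
pin px 319.56349206349205 104.6547619047619
```

```bash

python3 -m creep '[{"wx":0,"wy":0,"wz":0,"tx":-0.8,"ty":0,"tz":5,"gripper":-1},{"wx":0,"wy":0,"wz":0,"tx":-0.8,"ty":0,"tz":10,"gripper":-1},{"wx":0,"wy":0,"wz":0,"tx":-0.8,"ty":0,"tz":15,"gripper":-1},{"wx":0,"wy":0,"wz":0,"tx":-0.8,"ty":0,"tz":20,"gripper":-1},{"wx":0,"wy":0,"wz":0,"tx":-0.8,"ty":0,"tz":22,"gripper":-1}]'
python3 -m creep '[{"wx":0,"wy":0,"wz":0,"tx":0,"ty":0,"tz":4,"gripper":-1},{"wx":0,"wy":0,"wz":0,"tx":0,"ty":0,"tz":8,"gripper":-1},{"wx":0,"wy":0,"wz":0,"tx":0,"ty":0,"tz":10,"gripper":-1},{"wx":0,"wy":0,"wz":0,"tx":0,"ty":0,"tz":10,"gripper":-1}]'
```

```text
time_s: 16.93
tool_pos: [0.505, 0.0493, 0.0579]
tool_rot: [-179.9, -0.1, 85.0]
force: [-0.4, 0.5, -1.9]
grip_width: 0.0356
grasp_force: 45.0
time_s: 17.27
tool_pos: [0.5051, 0.0494, 0.0482]
tool_rot: [-179.9, -0.1, 85.0]
force: [0.4, 0.6, -1.9]
grip_width: 0.0353
grasp_force: 45.0
```

```bash

python3 -m creep '[{"wx":0,"wy":0,"wz":0,"tx":0,"ty":0,"tz":4,"gripper":-1},{"wx":0,"wy":0,"wz":0,"tx":0,"ty":0,"tz":8,"gripper":-1},{"wx":0,"wy":0,"wz":0,"tx":0,"ty":0,"tz":12,"gripper":-1},{"wx":0,"wy":0,"wz":0,"tx":0,"ty":0,"tz":15,"gripper":-1},{"wx":0,"wy":0,"wz":0,"tx":0,"ty":0,"tz":16,"gripper":-1}]'
python3 -m creep '[{"wx":0,"wy":0,"wz":0,"tx":0,"ty":0,"tz":1,"gripper":-1},{"wx":0,"wy":0,"wz":0,"tx":0,"ty":0,"tz":2,"gripper":-1}]'
```

```text
time_s: 17.68
tool_pos: [0.505, 0.0494, 0.0321]
tool_rot: [-179.9, -0.1, 85.0]
force: [-1.0, 0.5, -1.6]
grip_width: 0.0357
grasp_force: 45.0
time_s: 17.85
tool_pos: [0.5056, 0.0495, 0.0307]
tool_rot: [-179.9, -0.1, 85.0]
force: [0.2, -0.4, -2.3]
grip_width: 0.0354
grasp_force: 45.0
```

```bash

python3 -m creep '[{"wx":0,"wy":0,"wz":0,"tx":0,"ty":0,"tz":0.7,"gripper":-1},{"wx":0,"wy":0,"wz":0,"tx":0,"ty":0,"tz":0.7,"gripper":0.4},{"wx":0,"wy":0,"wz":0,"tx":0,"ty":0,"tz":0.7,"gripper":0.4},{"wx":0,"wy":0,"wz":0,"tx":0,"ty":0,"tz":0.7,"gripper":0.4},{"wx":0,"wy":0,"wz":0,"tx":0,"ty":0,"tz":0.7,"gripper":0.4}]'
python3 -m creep '[{"wx":0,"wy":0,"wz":0,"tx":0,"ty":0,"tz":0,"gripper":0.4},{"wx":0,"wy":0,"wz":0,"tx":0,"ty":0,"tz":-30,"gripper":0.4},{"wx":0,"wy":0,"wz":0,"tx":0,"ty":0,"tz":-70,"gripper":0.4},{"wx":0,"wy":0,"wz":0,"tx":0,"ty":0,"tz":-110,"gripper":1},{"wx":0,"wy":0,"wz":0,"tx":0,"ty":0,"tz":-150,"gripper":1}]'
python3 -m creep '[{"wx":0,"wy":0,"wz":0,"tx":0,"ty":0,"tz":-40,"gripper":1},{"wx":0,"wy":0,"wz":0,"tx":0,"ty":0,"tz":-80,"gripper":1},{"wx":0,"wy":0,"wz":0,"tx":0,"ty":0,"tz":-100,"gripper":1},{"wx":0,"wy":0,"wz":0,"tx":0,"ty":0,"tz":-100,"gripper":1},{"wx":0,"wy":0,"wz":0,"tx":0,"ty":0,"tz":-100,"gripper":1}]'
python3 look.py w4 jig fence cleat template_mid
python3 tm.py w4 .044 .056 ".47 .55 0 .26"
```

```text
time_s: 18.27
tool_pos: [0.5059, 0.0495, 0.0304]
tool_rot: [-180.0, -0.1, 85.0]
force: [-0.2, -0.5, 0.2]
grip_width: 0.0543
grasp_force: 0.0
time_s: 18.68
tool_pos: [0.5052, 0.0496, 0.1817]
tool_rot: [-179.9, -0.1, 85.0]
force: [0.3, -0.7, 0.3]
grip_width: 0.0676
grasp_force: 0.0
time_s: 19.1
tool_pos: [0.5064, 0.0491, 0.2812]
tool_rot: [179.9, -0.1, 85.0]
force: [-0.2, 0.8, -0.3]
grip_width: 0.0862
grasp_force: 0.0
[0.5056 0.049  0.2796] [-1.79908410e+02 -6.10784048e-02  8.49994151e+01]
jig [([0.3031, 0.2376, 0.0051], 0.91), ([0.5107, 0.1192, 0.0006], 0.76)]
fence [([0.2717, 0.2763, 0.0228], 0.97), ([0.5095, 0.1219, 0.0002], 0.71)]
cleat [([0.5469, 0.2154, 0.0238], 0.94), ([0.761, -0.0451, -0.0021], 0.61)]
template_mid [([0.5164, 0.1257, 0.0387], 0.92), ([0.7691, 0.1364, -0.0114], 0.32)]
[0.5124 0.1243] [0.2176 0.0358] 84.45 z [0.048  0.0493 0.0506]
```

View pics/w4.png

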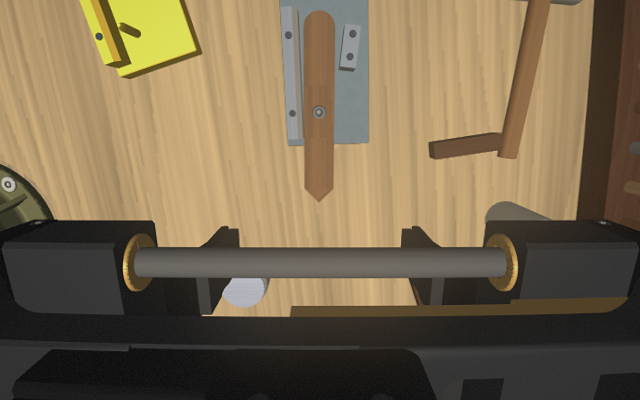

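The template is back on the pin, flat, with its pointed end out at px (318,200), round end at (318,12) along the fence and pin at (319,112). Next I fit the jig frame and plan the trip to the wedge.

```bash
python3 - <<'E'
from h import *
X=np.load("w4.npy"); hsv=cv2.cvtColor(cv2.imread("pics/w4.png"),cv2.COLOR_BGR2HSV); p0=np.array([.5117,.1234])
best=None
x,y,z=X[...,0],X[...,1],X[...,2]; ok=(abs(x-.51)<.1)&(y>.03)&(y<.32)&(hsv[...,1]<75)
for a in np.radians([85.]):
    e=np.array([np.cos(a),np.sin(a)]); n=np.array([-e[1],e[0]]); D=X[...,:2]-p0; U=D@e*1000; V=D@n*1000
    def edge(m,hi,rng,nm):
        us=np.arange(*rng,6); vs=[np.percentile(V[m&(abs(U-t)<4)],98 if hi else 2) if (m&(abs(U-t)<4)).sum()>8 else np.nan for t in us]; us=us[~np.isnan(vs)]; vs=np.array(vs)[~np.isnan(vs)]
        k=np.polyfit(us,vs,1); print(nm,"V at U=0",k[1].round(1),"at mean",vs.mean().round(1),us.mean(),"angle vs 85",np.degrees(k[0]).round(2))
    pl=ok&(z>.02)&(z<.028); edge(pl,False,(-30,110),"plate -63 edge")
    fe=ok&(z>.047)&(z<.056)&(V>18)&(V<50); edge(fe,False,(-20,110),"fence inner"); edge(fe,True,(-20,110),"fence outer")
    te=(abs(V)<30)&(z>.046)&(z<.053)&(hsv[...,1]>90); edge(te,False,(-70,90),"templ -y"); edge(te,True,(-70,90),"templ +y"); print("templ U",U[te].min(),U[te].max())
    cl=ok&(z>.046)&(z<.056)&(V<-20)&(V>-60)&(U>40)&(U<110); edge(cl,True,(52,95),"cleat inner"); print("cleat U",np.percentile(U[cl],[1,99]))
    print("plate U",np.percentile(U[pl],[1,99]))
E
python3 wp.py from "0.506 0.0495 0.28 85" "0.58 -0.06 0.28 95" "0.65 -0.22 0.28 105" "0.666 -0.256 0.28 105"
```

```text
plate -63 edge V at U=0 -61.9 at mean -60.8 39.0 angle vs 85 1.67
fence inner V at U=0 21.5 at mean 22.8 43.0 angle vs 85 1.73
fence outer V at U=0 37.4 at mean 38.7 43.0 angle vs 85 1.69
templ -y V at U=0 -17.2 at mean -17.2 8.0 angle vs 85 0.05
templ +y V at U=0 17.0 at mean 16.9 8.0 angle vs 85 -0.59
templ U -107.86374650480612 109.77942816455085
cleat inner V at U=0 -18.2 at mean -26.8 73.0 angle vs 85 -6.82
cleat U [50.122941   94.58440481]
plate U [-37.65667321 128.92083116]
-> 0.58 -0.06 0.28 95 t [-102.6   83.3    0. ] w [ -0.   0. -10.] rows 3.2
-> 0.65 -0.22 0.28 105 t [-165.5   55.8    0. ] w [  0.   0. -10.] rows 4.2
-> 0.666 -0.256 0.28 105 t [-38.9   6.1   0. ] w [0. 0. 0.] rows 0.9
```

The jig yaw comes out at 86.7° (fence, plate edge and cleat all agree), with the pin at (0.5117, 0.1234). Now to the wedge.

```bash

python3 -m creep '[{"wx":0,"wy":0,"wz":-10,"tx":-102.6,"ty":83.3,"tz":0,"gripper":1},{"wx":0,"wy":0,"wz":-10,"tx":-102.6,"ty":83.3,"tz":0,"gripper":1},{"wx":0,"wy":0,"wz":-10,"tx":-102.6,"ty":83.3,"tz":0,"gripper":1},{"wx":0,"wy":0,"wz":-10,"tx":-102.6,"ty":83.3,"tz":0,"gripper":1}]'
python3 -m creep '[{"wx":0,"wy":0,"wz":-10,"tx":-165.5,"ty":56,"tz":0,"gripper":1},{"wx":0,"wy":0,"wz":-10,"tx":-165.5,"ty":56,"tz":0,"gripper":1},{"wx":0,"wy":0,"wz":-10,"tx":-165.5,"ty":56,"tz":0,"gripper":1},{"wx":0,"wy":0,"wz":-10,"tx":-165.5,"ty":56,"tz":0,"gripper":1},{"wx":0,"wy":0,"wz":-10,"tx":-165.5,"ty":56,"tz":0,"gripper":1}]'
python3 -m creep '[{"wx":0,"wy":0,"wz":0,"tx":-39,"ty":6,"tz":0,"gripper":1},{"wx":0,"wy":0,"wz":0,"tx":-39,"ty":6,"tz":0,"gripper":1},{"wx":0,"wy":0,"wz":0,"tx":-39,"ty":6,"tz":0,"gripper":1},{"wx":0,"wy":0,"wz":0,"tx":-39,"ty":6,"tz":0,"gripper":1}]'
python3 look.py w5 wedge_head wedge_nose
python3 - <<'E'
from h import *
X=np.load("w5.npy"); x,y,z=X[...,0],X[...,1],X[...,2]
m=(z>.024)&(z<.036)&(x>.58)&(x<.69)&(y>-.25)&(y<-.07); p=X[m][:,:2]
n,l,st,cc=cv2.connectedComponentsWithStats(m.astype(np.uint8)); k=1+np.argmax(st[1:,4]); print(st[k]); p=X[l==k][:,:2]; print(cv2.minAreaRect(p.astype(np.float32)), np.median(z[l==k]))
a=np.radians(105); e=np.array([np.cos(a),np.sin(a)]); q=np.array([-e[1],e[0]]); c=np.array([.638,-.1317]); U=(p-c)@e; V=(p-c)@q
print("U",np.percentile(U,[.3,99.7]).round(4))
for t in np.arange(-.095,.02,.01):
    s=V[abs(U-t)<.004]; print(t.round(3),np.percentile(s,[2,98]).round(4))
E
```

```text
time_s: 19.68
tool_pos: [0.5817, -0.0695, 0.2769]
tool_rot: [-179.8, -0.0, 94.4]
force: [0.1, -0.8, -0.9]
grip_width: 0.0871
grasp_force: 0.0
time_s: 20.1
tool_pos: [0.65, -0.2302, 0.2755]
tool_rot: [-179.7, -0.0, 104.4]
force: [-1.6, -1.8, -0.5]
grip_width: 0.087
grasp_force: 0.0
time_s: 20.43
tool_pos: [0.6657, -0.2556, 0.2779]
tool_rot: [-179.9, -0.3, 105.0]
force: [-0.7, 1.3, -0.8]
grip_width: 0.0873
grasp_force: 0.0
[ 0.6658 -0.2548  0.2787] [-179.92346957   -0.20999417  105.09659416]
wedge_head [([0.6327, -0.1257, 0.0131], 0.96)]
wedge_nose [([0.6587, -0.2246, 0.0175], 0.83)]
[ 315   46   18  102 1446]
((0.6456125974655151, -0.1654285043478012), (0.020482078194618225, 0.11838465929031372), 14.801161766052246) 0.029381401190831283
U [-0.0936  0.0244]
-0.095 [0.003  0.0105]
-0.085 [0.0018 0.0118]
-0.075 [0.0005 0.0117]
-0.065 [-0.0015  0.0117]
-0.055 [-0.0031  0.0117]
-0.045 [-0.0043  0.0116]
-0.035 [-0.0054  0.0116]
-0.025 [-0.0074  0.0116]
-0.015 [-0.0089  0.0115]
-0.005 [-0.0088  0.0115]
0.005 [-0.0088  0.0115]
0.015 [-0.0087  0.0114]
```

View pics/w5.png

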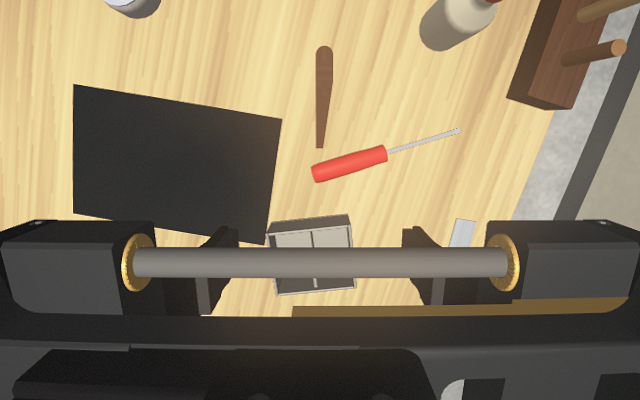

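The wedge's butt is at px (324,48) and its nose at (319,147), with the awl (350,163) near the nose. Head centre is (0.6356, −0.1278), yaw 105°, and its straight side is on +y as described. I'll grasp the head.

```bash

python3 -m creep '[{"wx":0,"wy":0,"wz":0,"tx":30,"ty":1,"tz":10,"gripper":1},{"wx":0,"wy":0,"wz":0,"tx":65,"ty":2,"tz":30,"gripper":1},{"wx":0,"wy":0,"wz":0,"tx":98,"ty":3,"tz":55,"gripper":1},{"wx":0,"wy":0,"wz":0,"tx":125,"ty":4,"tz":85,"gripper":1},{"wx":0,"wy":0,"wz":0,"tx":131,"ty":4,"tz":120,"gripper":1}]'
python3 -m creep '[{"wx":0,"wy":0,"wz":0,"tx":0,"ty":0,"tz":35,"gripper":1},{"wx":0,"wy":0,"wz":0,"tx":0,"ty":0,"tz":70,"gripper":1},{"wx":0,"wy":0,"wz":0,"tx":0,"ty":0,"tz":95,"gripper":1},{"wx":0,"wy":0,"wz":0,"tx":0,"ty":0,"tz":110,"gripper":1},{"wx":0,"wy":0,"wz":0,"tx":0,"ty":0,"tz":110,"gripper":1}]'
python3 -m creep '[{"wx":0,"wy":0,"wz":0,"tx":0,"ty":0,"tz":0,"gripper":0.3},{"wx":0,"wy":0,"wz":0,"tx":0,"ty":0,"tz":0,"gripper":0.3},{"wx":0,"wy":0,"wz":0,"tx":0,"ty":0,"tz":0,"gripper":0.3}]'
python3 wp.py "0.6356 -0.1278 0.006 105"
```

```text
time_s: 21.0
tool_pos: [0.6358, -0.1203, 0.1616]
tool_rot: [179.8, -0.1, 105.5]
force: [0.3, 0.7, -0.2]
grip_width: 0.0874
grasp_force: 0.0
time_s: 21.42
tool_pos: [0.6329, -0.1277, 0.0465]
tool_rot: [-179.7, -0.3, 105.1]
force: [-0.8, 0.2, -0.2]
grip_width: 0.0869
grasp_force: 0.0
time_s: 21.67
tool_pos: [0.6373, -0.1286, 0.0521]
tool_rot: [179.8, -0.0, 105.0]
force: [0.9, 0.2, 0.1]
grip_width: 0.0743
grasp_force: 0.0
-> 0.6356 -0.1278 0.006 105 t [ 1.2 -1.6 46.1] w [ 0.16 -0.    0.  ] rows 1.1
```

```bash

python3 -m creep '[{"wx":0,"wy":0,"wz":0,"tx":1,"ty":-1,"tz":15,"gripper":0.3},{"wx":0,"wy":0,"wz":0,"tx":1,"ty":-1,"tz":28,"gripper":0.3},{"wx":0,"wy":0,"wz":0,"tx":1,"ty":-1,"tz":38,"gripper":0.3},{"wx":0,"wy":0,"wz":0,"tx":1,"ty":-1,"tz":43,"gripper":0.3},{"wx":0,"wy":0,"wz":0,"tx":1,"ty":-1,"tz":43,"gripper":0.3}]'
python3 wp.py "0.6356 -0.1278 0.006 105"
```

```text
time_s: 22.08
tool_pos: [0.6326, -0.1276, 0.0041]
tool_rot: [-179.8, -0.2, 105.0]
force: [-0.6, 1.3, -0.3]
grip_width: 0.0573
grasp_force: 0.0
-> 0.6356 -0.1278 0.006 105 t [-0.9  2.8 -1.9] w [-0.24 -0.22  0.01] rows 0.1
```

```bash

python3 -m creep '[{"wx":0,"wy":0,"wz":0,"tx":0,"ty":0,"tz":0,"gripper":-1},{"wx":0,"wy":0,"wz":0,"tx":0,"ty":0,"tz":0,"gripper":-1},{"wx":0,"wy":0,"wz":0,"tx":0,"ty":0,"tz":0,"gripper":-1},{"wx":0,"wy":0,"wz":0,"tx":0,"ty":0,"tz":0,"gripper":-1},{"wx":0,"wy":0,"wz":0,"tx":0,"ty":0,"tz":0,"gripper":-1}]' 45
python3 -m creep '[{"wx":0,"wy":0,"wz":0,"tx":0,"ty":0,"tz":0,"gripper":-1},{"wx":0,"wy":0,"wz":0,"tx":0,"ty":0,"tz":0,"gripper":-1},{"wx":0,"wy":0,"wz":0,"tx":0,"ty":0,"tz":0,"gripper":-1},{"wx":0,"wy":0,"wz":0,"tx":0,"ty":0,"tz":0,"gripper":-1}]'
python3 - <<'E'
from h import *
p0=np.array([.5117,.1234]); a=np.radians(86.7); e=np.array([np.cos(a),np.sin(a)]); n=np.array([-e[1],e[0]])
for nose,y0 in [(125,-22.5),(108,-23),(50,-16.4)]: print(nose,(p0+e*(nose+100)/1000+n*(y0-10.5)/1000).round(4))
E
```

```text
time_s: 22.5
tool_pos: [0.6346, -0.1279, 0.0071]
tool_rot: [-180.0, -0.1, 105.0]
force: [0.4, -0.3, 0.1]
grip_width: 0.0311
grasp_force: 0.0
time_s: 22.83
tool_pos: [0.6345, -0.1278, 0.0069]
tool_rot: [-180.0, -0.1, 105.0]
force: [-0.3, 0.1, 1.6]
grip_width: 0.0205
grasp_force: 45.0
125 [0.5576 0.3461]
108 [0.5571 0.3291]
50 [0.5472 0.2716]
```

```bash

python3 -m creep '[{"wx":0,"wy":0,"wz":0,"tx":0,"ty":0,"tz":-15,"gripper":-1},{"wx":0,"wy":0,"wz":0,"tx":0,"ty":0,"tz":-40,"gripper":-1},{"wx":0,"wy":0,"wz":0,"tx":0,"ty":0,"tz":-70,"gripper":-1},{"wx":0,"wy":0,"wz":0,"tx":0,"ty":0,"tz":-100,"gripper":-1},{"wx":0,"wy":0,"wz":0,"tx":0,"ty":0,"tz":-133,"gripper":-1}]'
python3 wp.py from "0.6345 -0.1278 0.14 105" "0.615 0.05 0.14 97" "0.585 0.22 0.14 90" "0.5576 0.3461 0.12 86.7"
```

```text
time_s: 23.25
tool_pos: [0.6339, -0.1278, 0.1413]
tool_rot: [-179.9, -0.1, 105.0]
force: [0.7, -0.6, -1.2]
grip_width: 0.0204
grasp_force: 45.0
-> 0.615 0.05 0.14 97 t [176.8  27.2   0. ] w [ 0. -0.  8.] rows 4.3
-> 0.585 0.22 0.14 90 t [172.4  -9.1  -0. ] w [ 0. -0.  7.] rows 4.1
-> 0.5576 0.3461 0.12 86.7 t [126.1 -27.4  20. ] w [ 0.  -0.   3.3] rows 3.1
```

```bash

python3 -m creep '[{"wx":0,"wy":0,"wz":2,"tx":35,"ty":5,"tz":0,"gripper":-1},{"wx":0,"wy":0,"wz":3,"tx":70,"ty":11,"tz":0,"gripper":-1},{"wx":0,"wy":0,"wz":5,"tx":106,"ty":16,"tz":0,"gripper":-1},{"wx":0,"wy":0,"wz":7,"tx":141,"ty":22,"tz":0,"gripper":-1},{"wx":0,"wy":0,"wz":8,"tx":176.8,"ty":27,"tz":0,"gripper":-1}]'
python3 -m creep '[{"wx":0,"wy":0,"wz":2,"tx":34,"ty":-2,"tz":0,"gripper":-1},{"wx":0,"wy":0,"wz":3,"tx":69,"ty":-4,"tz":0,"gripper":-1},{"wx":0,"wy":0,"wz":5,"tx":104,"ty":-6,"tz":0,"gripper":-1},{"wx":0,"wy":0,"wz":6,"tx":138,"ty":-8,"tz":0,"gripper":-1},{"wx":0,"wy":0,"wz":7,"tx":172,"ty":-9,"tz":0,"gripper":-1}]'
python3 -m creep '[{"wx":0,"wy":0,"wz":1,"tx":30,"ty":-7,"tz":0,"gripper":-1},{"wx":0,"wy":0,"wz":2,"tx":60,"ty":-14,"tz":0,"gripper":-1},{"wx":0,"wy":0,"wz":3,"tx":90,"ty":-20,"tz":10,"gripper":-1},{"wx":0,"wy":0,"wz":3.3,"tx":115,"ty":-25,"tz":15,"gripper":-1},{"wx":0,"wy":0,"wz":3.3,"tx":126,"ty":-27.4,"tz":20,"gripper":-1}]'
python3 -m creep '[{"wx":0,"wy":0,"wz":0,"tx":0,"ty":0,"tz":15,"gripper":-1},{"wx":0,"wy":0,"wz":0,"tx":0,"ty":0,"tz":30,"gripper":-1},{"wx":0,"wy":0,"wz":0,"tx":0,"ty":0,"tz":45,"gripper":-1},{"wx":0,"wy":0,"wz":0,"tx":0,"ty":0,"tz":50,"gripper":-1},{"wx":0,"wy":0,"wz":0,"tx":0,"ty":0,"tz":50,"gripper":-1}]'
python3 wp.py "0.5576 0.3461 0.033 86.7"
python3 - <<'E'
from h import *
im,d,X=cloud("scene"); cv2.imwrite("pics/s2.png",im[...,::-1]); np.save("s2.npy",X)
x,y,z=X[...,0],X[...,1],X[...,2]; m=(abs(x-.52)<.1)&(y>0)&(y<.45)&(z>.015)&(z<.1); v,u=np.nonzero(m); print(u.min(),u.max(),v.min(),v.max())
a,b=max(v.min()-20,0),v.max()+20; c,e=max(u.min()-20,0),u.max()+20
g=im[a:b,c:e,::-1]; s=min(800/g.shape[1],600/g.shape[0]); print(a,c,s); cv2.imwrite("pics/s2c.png",cv2.resize(g,None,fx=s,fy=s,interpolation=cv2.INTER_CUBIC))
E
```

```text
time_s: 23.67
tool_pos: [0.6146, 0.0512, 0.1412]
tool_rot: [180.0, -0.1, 96.9]
force: [0.6, -0.1, -0.6]
grip_width: 0.0205
grasp_force: 45.0
time_s: 24.08
tool_pos: [0.5842, 0.2211, 0.1414]
tool_rot: [-180.0, -0.1, 90.0]
force: [1.4, -0.2, -0.9]
grip_width: 0.0205
grasp_force: 45.0
time_s: 24.5
tool_pos: [0.555, 0.3503, 0.1214]
tool_rot: [-179.9, -0.3, 87.0]
force: [-0.8, 1.1, -0.4]
grip_width: 0.0208
grasp_force: 45.0
time_s: 24.92
tool_pos: [0.5572, 0.342, 0.0675]
tool_rot: [-179.7, 0.1, 86.5]
force: [-0.4, -0.3, 0.7]
grip_width: 0.0208
grasp_force: 45.0
-> 0.5576 0.3461 0.033 86.7 t [ 4.1  0.3 34.5] w [-0.28  0.11 -0.17] rows 0.8
300 410 163 218
143 280 5.333333333333333
```

View pics/s2c.png

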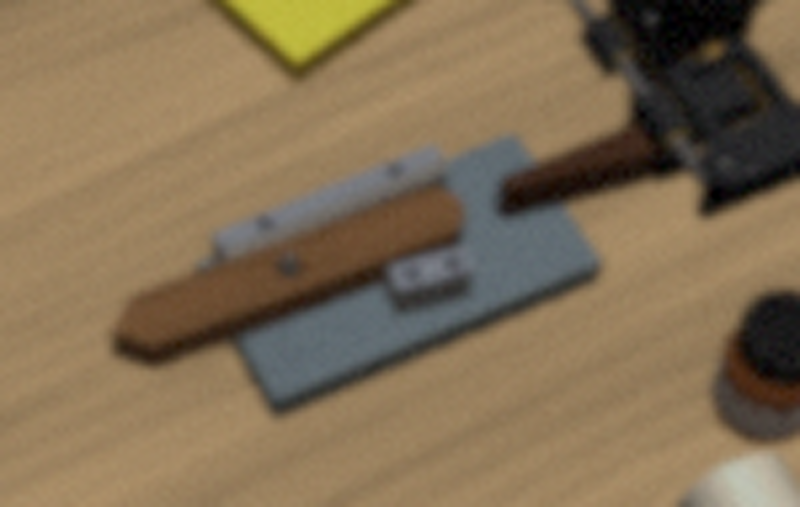

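The scene crop shows the wedge level in the gripper, nose at crop px (505,195), in line with the gap between the template's round end (455,215) and the cleat (430,270). I'll lower it to the plate and settle.

```bash

python3 -m creep '[{"wx":0,"wy":0,"wz":0,"tx":0,"ty":0,"tz":12,"gripper":-1},{"wx":0,"wy":0,"wz":0,"tx":0,"ty":0,"tz":24,"gripper":-1},{"wx":0,"wy":0,"wz":0,"tx":0,"ty":0,"tz":32,"gripper":-1},{"wx":0,"wy":0,"wz":0,"tx":0,"ty":0,"tz":35,"gripper":-1},{"wx":0,"wy":0,"wz":0,"tx":0,"ty":0,"tz":35,"gripper":-1}]'
python3 -m creep '[{"wx":0,"wy":0,"wz":0,"tx":0,"ty":0,"tz":0,"gripper":-1},{"wx":0,"wy":0,"wz":0,"tx":0,"ty":0,"tz":0,"gripper":-1},{"wx":0,"wy":0,"wz":0,"tx":0,"ty":0,"tz":0,"gripper":-1}]'
cat > nose.py <<'E'
from h import *
# nose/wedge in jig frame from TCP (grasp at head centre, TCP 6.9 mm above wedge bottom)
o=get_obs(); p=np.array(o["tool_pos"]); yaw=o["tool_rot"][2]; p0=np.array([.5117,.1234]); a=np.radians(86.7); e=np.array([np.cos(a),np.sin(a)]); n=np.array([-e[1],e[0]])
d=(p[:2]-p0)*1000; U,V=d@e,d@n; print("nose x",(U-100).round(1),"straight side y",(V+10.5).round(1),"cleat-limit y0",(-32.5+.15*(95-(U-100))+9).round(1),"bottom z",(p[2]*1000-6.9).round(1),"yaw rel",round(yaw-86.7,2),"rot",np.round(o["tool_rot"],2),"F jig",np.round([np.dot(o["force"][:2],e),np.dot(o["force"][:2],n),o["force"][2]],1))
E
python3 nose.py
```

```text
time_s: 25.38
tool_pos: [0.5566, 0.345, 0.034]
tool_rot: [-179.8, -0.0, 86.7]
force: [-1.0, -0.3, -0.3]
grip_width: 0.0206
grasp_force: 45.0
time_s: 25.63
tool_pos: [0.5577, 0.3459, 0.0361]
tool_rot: [-180.0, -0.1, 86.7]
force: [0.6, 0.7, -0.3]
grip_width: 0.0207
grasp_force: 45.0
nose x 124.8 straight side y -22.6 cleat-limit y0 -28.0 bottom z 29.2 yaw rel 0.01 rot [-1.7997e+02 -1.3000e-01  8.6710e+01] F jig [ 0.7 -0.6 -0.3]
```

```bash

python3 -m creep '[{"wx":0,"wy":0,"wz":0,"tx":0,"ty":0.2,"tz":2,"gripper":-1},{"wx":0,"wy":0,"wz":0,"tx":0,"ty":0.4,"tz":4,"gripper":-1},{"wx":0,"wy":0,"wz":0,"tx":0,"ty":0.4,"tz":4.5,"gripper":-1},{"wx":0,"wy":0,"wz":0,"tx":-3,"ty":0.4,"tz":4.5,"gripper":-1},{"wx":0,"wy":0,"wz":0,"tx":-6,"ty":0.4,"tz":4.5,"gripper":-1}]'
python3 -m creep '[{"wx":0,"wy":0,"wz":0,"tx":-4,"ty":0,"tz":0,"gripper":-1},{"wx":0,"wy":0,"wz":0,"tx":-8,"ty":0,"tz":0,"gripper":-1},{"wx":0,"wy":0,"wz":0,"tx":-12,"ty":0,"tz":0,"gripper":-1},{"wx":0,"wy":0,"wz":0,"tx":-16,"ty":0,"tz":0,"gripper":-1},{"wx":0,"wy":0,"wz":0,"tx":-19,"ty":0,"tz":0,"gripper":-1}]'
python3 -m creep '[{"wx":0,"wy":0,"wz":0,"tx":0,"ty":0,"tz":0,"gripper":-1},{"wx":0,"wy":0,"wz":0,"tx":0,"ty":0,"tz":0,"gripper":-1}]'
python3 nose.py
```

```text
time_s: 26.05
tool_pos: [0.5572, 0.3395, 0.0309]
tool_rot: [-179.9, -0.1, 86.7]
force: [0.0, -0.0, -0.6]
grip_width: 0.0212
grasp_force: 45.0
time_s: 26.47
tool_pos: [0.5565, 0.3197, 0.0309]
tool_rot: [-179.9, -0.1, 86.7]
force: [-0.7, -0.1, -0.4]
grip_width: 0.0206
grasp_force: 45.0
time_s: 26.63
tool_pos: [0.5565, 0.3203, 0.031]
tool_rot: [-179.9, -0.1, 86.7]
force: [0.0, 0.5, -0.3]
grip_width: 0.0204
grasp_force: 45.0
nose x 99.1 straight side y -22.9 cleat-limit y0 -24.1 bottom z 24.1 yaw rel -0.03 rot [-1.7993e+02 -9.0000e-02  8.6670e+01] F jig [ 0.5  0.  -0.3]
```

```bash

python3 -m creep '[{"wx":0,"wy":0,"wz":0,"tx":-4,"ty":-0.5,"tz":0,"gripper":-1},{"wx":0,"wy":0,"wz":0,"tx":-8,"ty":-1.1,"tz":0,"gripper":-1},{"wx":0,"wy":0,"wz":0,"tx":-12,"ty":-1.7,"tz":0,"gripper":-1},{"wx":0,"wy":0,"wz":0,"tx":-16,"ty":-2.2,"tz":0,"gripper":-1},{"wx":0,"wy":0,"wz":0,"tx":-20,"ty":-2.8,"tz":0,"gripper":-1}]'
python3 -m creep '[{"wx":0,"wy":0,"wz":0,"tx":-3,"ty":-0.4,"tz":0,"gripper":-1},{"wx":0,"wy":0,"wz":0,"tx":-6,"ty":-0.9,"tz":0,"gripper":-1},{"wx":0,"wy":0,"wz":0,"tx":-8,"ty":-1.2,"tz":0,"gripper":-1},{"wx":0,"wy":0,"wz":0,"tx":-8,"ty":-1.2,"tz":0,"gripper":-1}]'
python3 nose.py
```

```text
time_s: 27.05
tool_pos: [0.5525, 0.3002, 0.031]
tool_rot: [-179.9, -0.1, 86.7]
force: [0.8, 1.2, -1.7]
grip_width: 0.0206
grasp_force: 45.0
time_s: 27.38
tool_pos: [0.5508, 0.2922, 0.0309]
tool_rot: [-179.9, -0.1, 86.7]
force: [-0.7, 1.0, -0.2]
grip_width: 0.0206
grasp_force: 45.0
nose x 70.7 straight side y -18.8 cleat-limit y0 -19.9 bottom z 24.0 yaw rel -0.03 rot [-1.7992e+02 -6.0000e-02  8.6670e+01] F jig [ 0.9  0.8 -0.2]
```

```bash

python3 -m creep '[{"wx":0,"wy":0,"wz":0,"tx":-3,"ty":-0.4,"tz":0,"gripper":-1},{"wx":0,"wy":0,"wz":0,"tx":-6,"ty":-0.8,"tz":0,"gripper":-1},{"wx":0,"wy":0,"wz":0,"tx":-9,"ty":-1.2,"tz":0,"gripper":-1},{"wx":0,"wy":0,"wz":0,"tx":-12,"ty":-1.6,"tz":0,"gripper":-1},{"wx":0,"wy":0,"wz":0,"tx":-12,"ty":-1.6,"tz":0,"gripper":-1}]'
python3 nose.py
python3 -m creep '[{"wx":0,"wy":0,"wz":0,"tx":-1,"ty":-0.1,"tz":0,"gripper":-1},{"wx":0,"wy":0,"wz":0,"tx":-2,"ty":-0.2,"tz":0,"gripper":-1},{"wx":0,"wy":0,"wz":0,"tx":-3,"ty":-0.4,"tz":0,"gripper":-1},{"wx":0,"wy":0,"wz":0,"tx":-3,"ty":-0.4,"tz":0,"gripper":-1}]'
python3 nose.py
```

```text
time_s: 27.8
tool_pos: [0.5485, 0.2801, 0.0309]
tool_rot: [-179.9, -0.1, 86.7]
force: [0.6, 0.2, 0.7]
grip_width: 0.0207
grasp_force: 45.0
nose x 58.6 straight side y -17.2 cleat-limit y0 -18.0 bottom z 24.0 yaw rel -0.04 rot [-1.7991e+02 -5.0000e-02  8.6660e+01] F jig [ 0.3 -0.6  0.7]
time_s: 28.13
tool_pos: [0.5479, 0.2778, 0.0309]
tool_rot: [-179.9, -0.1, 86.7]
force: [0.7, -0.3, -0.1]
grip_width: 0.0208
grasp_force: 45.0
nose x 56.2 straight side y -16.7 cleat-limit y0 -17.7 bottom z 24.0 yaw rel -0.0 rot [-1.7992e+02 -8.0000e-02  8.6700e+01] F jig [-0.3 -0.7 -0.1]
```

```bash

python3 -m creep '[{"wx":0,"wy":0,"wz":0,"tx":-1,"ty":-0.1,"tz":0,"gripper":-1},{"wx":0,"wy":0,"wz":0,"tx":-2,"ty":-0.2,"tz":0,"gripper":-1},{"wx":0,"wy":0,"wz":0,"tx":-3,"ty":-0.3,"tz":0,"gripper":-1},{"wx":0,"wy":0,"wz":0,"tx":-3,"ty":-0.3,"tz":0,"gripper":-1}]'
python3 nose.py
python3 -m creep '[{"wx":0,"wy":0,"wz":0,"tx":-1,"ty":-0.1,"tz":0,"gripper":-1},{"wx":0,"wy":0,"wz":0,"tx":-2,"ty":-0.2,"tz":0,"gripper":-1},{"wx":0,"wy":0,"wz":0,"tx":-3,"ty":-0.3,"tz":0,"gripper":-1},{"wx":0,"wy":0,"wz":0,"tx":-3,"ty":-0.3,"tz":0,"gripper":-1}]'
python3 nose.py
```

```text
time_s: 28.47
tool_pos: [0.5475, 0.2748, 0.0309]
tool_rot: [-179.9, -0.1, 86.7]
force: [0.9, 0.5, -0.8]
grip_width: 0.0206
grasp_force: 45.0
nose x 53.2 straight side y -16.5 cleat-limit y0 -17.2 bottom z 24.0 yaw rel -0.01 rot [-1.7992e+02 -8.0000e-02  8.6690e+01] F jig [ 0.5 -0.9 -0.8]
time_s: 28.8
tool_pos: [0.5469, 0.2718, 0.0309]
tool_rot: [-179.9, -0.1, 86.7]
force: [0.8, 0.1, -0.3]
grip_width: 0.021
grasp_force: 45.0
nose x 50.2 straight side y -16.1 cleat-limit y0 -16.8 bottom z 24.0 yaw rel -0.01 rot [-1.7991e+02 -9.0000e-02  8.6690e+01] F jig [ 0.2 -0.8 -0.3]
```

```bash

python3 -m creep '[{"wx":0,"wy":0,"wz":0,"tx":-0.7,"ty":0,"tz":0,"gripper":-1},{"wx":0,"wy":0,"wz":0,"tx":-1.4,"ty":-0.1,"tz":0,"gripper":-1},{"wx":0,"wy":0,"wz":0,"tx":-2,"ty":-0.2,"tz":0,"gripper":-1},{"wx":0,"wy":0,"wz":0,"tx":-2,"ty":-0.2,"tz":0,"gripper":-1}]'
python3 nose.py
python3 -m creep '[{"wx":0,"wy":0,"wz":0,"tx":-0.7,"ty":0,"tz":0,"gripper":-1},{"wx":0,"wy":0,"wz":0,"tx":-1.4,"ty":-0.1,"tz":0,"gripper":-1},{"wx":0,"wy":0,"wz":0,"tx":-2,"ty":-0.2,"tz":0,"gripper":-1},{"wx":0,"wy":0,"wz":0,"tx":-2,"ty":-0.2,"tz":0,"gripper":-1}]'
python3 nose.py
```

```text
time_s: 29.13
tool_pos: [0.5465, 0.27, 0.0309]
tool_rot: [-179.9, -0.1, 86.7]
force: [0.4, -0.1, 0.3]
grip_width: 0.0206
grasp_force: 45.0
nose x 48.3 straight side y -15.8 cleat-limit y0 -16.5 bottom z 24.0 yaw rel -0.0 rot [-1.7991e+02 -9.0000e-02  8.6700e+01] F jig [-0.1 -0.4  0.3]
time_s: 29.47
tool_pos: [0.5462, 0.2682, 0.0309]
tool_rot: [-179.9, -0.1, 86.7]
force: [-0.2, 1.5, -0.2]
grip_width: 0.021
grasp_force: 45.0
nose x 46.6 straight side y -15.6 cleat-limit y0 -16.2 bottom z 24.0 yaw rel 0.0 rot [-1.7992e+02 -1.1000e-01  8.6700e+01] F jig [ 1.5  0.2 -0.2]
```

```bash

python3 -m creep '[{"wx":0,"wy":0,"wz":0,"tx":-0.7,"ty":0,"tz":0,"gripper":-1},{"wx":0,"wy":0,"wz":0,"tx":-1.4,"ty":-0.1,"tz":0,"gripper":-1},{"wx":0,"wy":0,"wz":0,"tx":-2,"ty":-0.1,"tz":0,"gripper":-1},{"wx":0,"wy":0,"wz":0,"tx":-2,"ty":-0.1,"tz":0,"gripper":-1}]'
python3 nose.py
```

```text
time_s: 29.8
tool_pos: [0.546, 0.2668, 0.031]
tool_rot: [-179.9, -0.2, 86.7]
force: [-0.7, 3.1, 0.4]
grip_width: 0.0207
grasp_force: 45.0
nose x 45.1 straight side y -15.5 cleat-limit y0 -16.0 bottom z 24.1 yaw rel 0.02 rot [-1.7993e+02 -1.6000e-01  8.6720e+01] F jig [3.1 0.9 0.4]
```

Resistance is building (3 N). I'll press on in small steps.

```bash

python3 -m creep '[{"wx":0,"wy":0,"wz":0,"tx":-0.7,"ty":0,"tz":0,"gripper":-1},{"wx":0,"wy":0,"wz":0,"tx":-1.4,"ty":-0.1,"tz":0,"gripper":-1},{"wx":0,"wy":0,"wz":0,"tx":-2,"ty":-0.1,"tz":0,"gripper":-1},{"wx":0,"wy":0,"wz":0,"tx":-2,"ty":-0.1,"tz":0,"gripper":-1}]'
python3 nose.py
python3 -m creep '[{"wx":0,"wy":0,"wz":0,"tx":-0.7,"ty":0,"tz":0,"gripper":-1},{"wx":0,"wy":0,"wz":0,"tx":-1.4,"ty":-0.1,"tz":0,"gripper":-1},{"wx":0,"wy":0,"wz":0,"tx":-2,"ty":-0.1,"tz":0,"gripper":-1},{"wx":0,"wy":0,"wz":0,"tx":-2,"ty":-0.1,"tz":0,"gripper":-1}]'
python3 nose.py
```

```text
time_s: 30.13
tool_pos: [0.5459, 0.2667, 0.0313]
tool_rot: [-180.0, -0.3, 86.8]
force: [0.9, 6.6, -1.9]
grip_width: 0.0206
grasp_force: 45.0
nose x 45.0 straight side y -15.4 cleat-limit y0 -16.0 bottom z 24.4 yaw rel 0.06 rot [-179.98   -0.34   86.76] F jig [ 6.6 -0.5 -1.9]
time_s: 30.47
tool_pos: [0.5459, 0.2666, 0.0316]
tool_rot: [180.0, -0.5, 86.8]
force: [1.4, 10.5, -2.8]
grip_width: 0.0206
grasp_force: 45.0
nose x 44.9 straight side y -15.4 cleat-limit y0 -16.0 bottom z 24.7 yaw rel 0.1 rot [179.96  -0.51  86.8 ] F jig [10.6 -0.8 -2.8]
```

```bash

python3 -m creep '[{"wx":0,"wy":0,"wz":0,"tx":-0.7,"ty":0,"tz":0,"gripper":-1},{"wx":0,"wy":0,"wz":0,"tx":-1.5,"ty":0,"tz":0,"gripper":-1},{"wx":0,"wy":0,"wz":0,"tx":-1.5,"ty":0,"tz":0,"gripper":-1},{"wx":0,"wy":0,"wz":0,"tx":1.5,"ty":0,"tz":0,"gripper":-1},{"wx":0,"wy":0,"wz":0,"tx":3.5,"ty":0,"tz":0,"gripper":-1}]'
python3 nose.py
python3 -m creep '[{"wx":0,"wy":0,"wz":0,"tx":0,"ty":0,"tz":0,"gripper":0.1},{"wx":0,"wy":0,"wz":0,"tx":0,"ty":0,"tz":0,"gripper":0.1},{"wx":0,"wy":0,"wz":0,"tx":0,"ty":0,"tz":0,"gripper":0.1},{"wx":0,"wy":0,"wz":0,"tx":0,"ty":0,"tz":0,"gripper":0.1},{"wx":0,"wy":0,"wz":0,"tx":0,"ty":0,"tz":-25,"gripper":0.1}]'
python3 -m creep '[{"wx":0,"wy":0,"wz":0,"tx":0,"ty":0,"tz":-30,"gripper":0.1},{"wx":0,"wy":0,"wz":0,"tx":0,"ty":0,"tz":-60,"gripper":0.1},{"wx":0,"wy":0,"wz":0,"tx":0,"ty":0,"tz":-100,"gripper":0.5},{"wx":0,"wy":0,"wz":0,"tx":0,"ty":0,"tz":-140,"gripper":0.5},{"wx":0,"wy":0,"wz":0,"tx":0,"ty":0,"tz":-180,"gripper":0.5}]'
python3 wp.py "0.51 0.10 0.28 86.7" "0.508 0.04 0.28 86.7"
```

```text
time_s: 30.88
tool_pos: [0.5459, 0.2665, 0.0314]
tool_rot: [-179.9, -0.1, 86.7]
force: [-1.3, 1.9, 2.2]
grip_width: 0.021
grasp_force: 45.0
nose x 44.9 straight side y -15.4 cleat-limit y0 -16.0 bottom z 24.5 yaw rel 0.04 rot [-1.7994e+02 -1.4000e-01  8.6740e+01] F jig [1.9 1.4 2.2]
time_s: 31.3
tool_pos: [0.543, 0.2622, 0.0514]
tool_rot: [-179.5, 0.2, 86.6]
force: [-0.5, -0.3, 0.1]
grip_width: 0.044
grasp_force: 0.0
time_s: 31.72
tool_pos: [0.5458, 0.2642, 0.2374]
tool_rot: [-179.9, -0.0, 86.7]
force: [0.2, -0.4, -0.2]
grip_width: 0.06
grasp_force: 0.0
-> 0.51 0.10 0.28 86.7 t [-166.   -26.2  -42.6] w [-0.1  -0.02 -0.04] rows 4.2
-> 0.508 0.04 0.28 86.7 t [-60.    1.5   0. ] w [0. 0. 0.] rows 1.4
```

Now I back off to look at the whole fit.

```bash

python3 -m creep '[{"wx":0,"wy":0,"wz":0,"tx":-166,"ty":-26,"tz":-42,"gripper":1},{"wx":0,"wy":0,"wz":0,"tx":-166,"ty":-26,"tz":-42,"gripper":1},{"wx":0,"wy":0,"wz":0,"tx":-166,"ty":-26,"tz":-42,"gripper":1},{"wx":0,"wy":0,"wz":0,"tx":-166,"ty":-26,"tz":-42,"gripper":1},{"wx":0,"wy":0,"wz":0,"tx":-166,"ty":-26,"tz":-42,"gripper":1}]'
python3 -m creep '[{"wx":0,"wy":0,"wz":0,"tx":-30,"ty":1,"tz":-20,"gripper":1},{"wx":0,"wy":0,"wz":0,"tx":-60,"ty":1.5,"tz":-30,"gripper":1},{"wx":0,"wy":0,"wz":0,"tx":-60,"ty":1.5,"tz":-30,"gripper":1},{"wx":0,"wy":0,"wz":0,"tx":-60,"ty":1.5,"tz":-30,"gripper":1},{"wx":0,"wy":0,"wz":0,"tx":-60,"ty":1.5,"tz":-30,"gripper":1}]'
python3 look.py w6 jig template_mid wedge_nose wedge_head
python3 - <<'E'
from h import *
X=np.load("w6.npy"); hsv=cv2.cvtColor(cv2.imread("pics/w6.png"),cv2.COLOR_BGR2HSV); p0=np.array([.5117,.1234]); a=np.radians(86.7)
x,y,z=X[...,0],X[...,1],X[...,2]; e=np.array([np.cos(a),np.sin(a)]); n=np.array([-e[1],e[0]]); D=X[...,:2]-p0; U=D@e*1000; V=D@n*1000
def edge(m,hi,rng,nm):
    us=np.arange(*rng,6); vs=np.array([np.percentile(V[m&(abs(U-t)<4)],98 if hi else 2) if (m&(abs(U-t)<4)).sum()>8 else np.nan for t in us]); g=~np.isnan(vs); k=np.polyfit(us[g],vs[g],1); print(nm,"V mean",vs[g].mean().round(1),"angle vs jig deg",np.degrees(k[0]).round(2))
s=hsv[...,1]>90; te=s&(V>-21)&(V<23)&(z>.046)&(z<.0525)&(U<40); edge(te,False,(-70,36),"templ -y"); edge(te,True,(-70,36),"templ +y"); print("templ tip U",U[te].min(),"z",np.median(z[te]))
we=(z>.049)&(z<.059)&(V<-14)&(V>-50)&(U>112)&(U<200); print("wedge U",np.percentile(U[we],[1,99]),"V",np.percentile(V[we],[2,98]),"z",np.percentile(z[we],[5,50,95])); edge(we,True,(120,160),"wedge straight")
fe=(hsv[...,1]<75)&(z>.047)&(z<.056)&(V>18)&(V<50)&(U<120); edge(fe,False,(-20,110),"fence inner")
E
```

```text
time_s: 32.13
tool_pos: [0.511, 0.0917, 0.279]
tool_rot: [180.0, 0.3, 86.0]
force: [1.3, 0.3, -0.5]
grip_width: 0.0852
grasp_force: 0.0
time_s: 32.55
tool_pos: [0.5084, 0.0412, 0.3072]
tool_rot: [-179.9, -0.1, 86.7]
force: [0.3, 0.5, -0.3]
grip_width: 0.0869
grasp_force: 0.0
[0.5083 0.0419 0.3071] [-1.79869209e+02 -1.05574342e-01  8.67745829e+01]
jig [([0.5095, 0.1194, -0.0027], 0.95), ([0.2986, 0.2365, 0.0041], 0.85)]
template_mid [([0.5098, 0.1204, 0.038], 0.68)]
wedge_nose [([0.533, 0.1666, 0.044], 0.9)]
wedge_head []
templ -y V mean -15.1 angle vs jig deg 0.37
templ +y V mean 18.9 angle vs jig deg -0.62
templ tip U -109.76586641815366 z 0.04933168835436877
wedge U [112.31516475 120.24146876] V [-35.06073518 -15.39413635] z [0.05193683 0.05373685 0.0550019 ]
wedge straight V mean -15.4 angle vs jig deg -3.67
fence inner V mean 21.2 angle vs jig deg 0.53<stdin>:5: RankWarning: Polyfit may be poorly conditioned
```

View pics/w6.png

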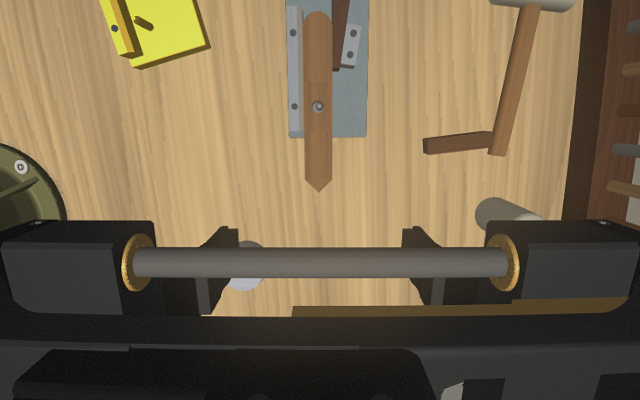

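The template is flat on the pin (px 318,106), tip out, along the fence and about 1.9 mm towards it. The wedge sits between template and cleat with its nose at px (336,70), about 45 mm from the pin along jig x. Handing in.

```bash
python3 -c "
from cell import env
print(env.sign_off())"
```

```text
the job is handed in; nothing more can be done
None
```

The job is handed in: the template is back on the pin, reversed, flat and against the fence, and the wedge stopped solid at about 10 N with its nose about 45 mm from the pin, right at the near end of the 45–55 mm range; sign-off returned no verdict.

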